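Load and wedge the slab-glass grinding jig, marked faces up

TASK

Load the clamping jig for grinding: draw back the thumb wedge and then the sliding bar, and lay every loose glass slab flat on the jig's bed between the fence and the bar, side by side, with their long sides square to the fence and the face with the red tick upwards; any slab that lies with its plain face up must be turned over. Then push the bar up so that all the slabs sit snugly against the fence, and slide the thumb wedge along between rail and bar until it jams the bar fast. Leave the paste tin and the pincers where they are.

Things in the scene. Friction and masses are not known exactly. Their poses are not given: they have to be found in the camera images.
- jig: clamping jig, fixed: plywood bed 310 x 194 mm, its top 12 mm above the table; on it along own x an aluminium fence (own -y side), a steel sliding bar and an aluminium back rail (+y), all 24 mm high. Origin: centre of the bed's underside, own z up. Slabs go in from above between fence and bar; three fit, e.g. centred at own x = -82, 0, 82 mm
- fence (a point): foot of the fence's inner face, mid-length, on the bed's top (jig x = 0, y = -72 mm); axes as the jig's, y from the fence towards the bar
- rail (a point): foot of the back rail's inner face, on the bed's top (jig x = 0, y = 70 mm); axes as the jig's. The wedge slides along this face
- bar (a joint): travel of the sliding bar (230 mm long, 20 mm thick) in m: 0 = drawn right back, its rubber face 86 mm from the fence; grows towards the fence; 0.040 = 46 mm from it. Snug on 70 mm slabs it reads 0.016. Moves alone with about 2 N, stays where left. Keeper blocks 30 mm above the bed at its ends (jig x = +-129, y -4 to 36 mm)
- bar_knob (a point): middle of the bar's black round knob, 54 mm above the table, at jig x = 40 mm. The knob is 18 to 23 mm across and 33 mm tall, its foot on the bar's top (36 mm above the table)
- slab_a: sawn block of blue-green slab glass, 70 mm long (own x), 52 mm wide (own y), 24 mm thick (own z), 0.2 kg; origin at its centre. The own +z face is the marked one, with a red grease-pencil tick; the other is plain and darker. Lies either way up (own z up = tick up); stands safely on its 52 x 24 mm end. May be absent (None)
- slab_b: sawn block of blue-green slab glass, 70 mm long (own x), 52 mm wide (own y), 24 mm thick (own z), 0.2 kg; origin at its centre. The own +z face is the marked one, with a red grease-pencil tick; the other is plain and darker. Lies either way up (own z up = tick up); stands safely on its 52 x 24 mm end. May be absent (None)
- slab_c: sawn block of blue-green slab glass, 70 mm long (own x), 52 mm wide (own y), 24 mm thick (own z), 0.2 kg; origin at its centre. The own +z face is the marked one, with a red grease-pencil tick; the other is plain and darker. Lies either way up (own z up = tick up); stands safely on its 52 x 24 mm end. May be absent (None)
- wedge: loose wooden thumb wedge, 100 mm long, 22 mm high, 28 mm wide at its thick end (own -x), 16 mm at the thin end (+x); straight side +y. Origin: middle of its foot; axes about as the jig's. Stands loose on the bed by the rail, slides along it. The bar's ramp, jig x 0 to 80 mm, narrows the gap towards +x; for the bar to come right back the wedge's origin must be at jig x = -60 to -90 mm
- wedge_grip (a point): middle of the wedge's upright thumb tab (44 mm along x, 13 mm thick along y, top 54 mm above the wedge's foot), 40 mm above the foot and 24 mm behind the origin. With the bar snug on the slabs the wedge jams with its origin near jig x = 40 mm: it slides with under 1 N, is fast after a steady push of 10 to 15 N
- paste_tin: tin 76 mm across, 58 mm tall, stands on the table beyond the slabs; origin under its centre. Bystander
- pincers: steel pincers with black grips, 165 mm long, lying on the table beyond the jig; origin under the middle. Bystander

How it is judged (in metres and radians):
On the way, in this order (a step that is already met when the one before it is completed fails the run):
1. every slab lies flat in the open jig between fence and bar, square to the fence, red tick up (angle between each of slab_a, slab_b, slab_c's own z axis and vertical below 0.1 rad and y of slab_a in the frame of fence between 0.031 and 0.055 m and x of slab_a in the frame of fence between -0.1 and 0.1 m and z of slab_a in the frame of fence between 0.008 and 0.016 m and angle between the x axis of each of slab_a, slab_b, slab_c and the y axis of jig, either way round below 0.25 rad and y of slab_b in the frame of fence between 0.031 and 0.055 m and x of slab_b in the frame of fence between -0.1 and 0.1 m and z of slab_b in the frame of fence between 0.008 and 0.016 m and y of slab_c in the frame of fence between 0.031 and 0.055 m and x of slab_c in the frame of fence between -0.1 and 0.1 m and z of slab_c in the frame of fence between 0.008 and 0.016 m), for 0.2 s.
2. the bar is up against the slabs and the wedge is jammed between rail and bar (value of joint bar between 0.0145 and 0.0185 m and x of wedge in the frame of rail between 0.022 and 0.06 m and angle between wedge's own z axis and vertical below 0.1 rad and contact force between wedge and bar above 1 N), for 0.2 s.
At the end, for the whole second after the job is handed in: each slab present lies flat, tick up (0.1 rad), square (0.08 rad), centre 31 to 37.5 mm from the fence and within 100 mm of mid-jig along it; bar at 0.0145 to 0.0185; wedge upright, origin 22 to 60 mm past mid-jig, pressing the bar with over 1 N; all at rest (all of step 2 and angle between each of slab_a, slab_b, slab_c's own z axis and vertical below 0.1 rad and y of slab_a in the frame of fence between 0.031 and 0.0375 m and x of slab_a in the frame of fence between -0.1 and 0.1 m and z of slab_a in the frame of fence between 0.008 and 0.016 m and angle between the x axis of each of slab_a, slab_b, slab_c and the y axis of jig, either way round below 0.08 rad and y of slab_b in the frame of fence between 0.031 and 0.0375 m and x of slab_b in the frame of fence between -0.1 and 0.1 m and z of slab_b in the frame of fence between 0.008 and 0.016 m and y of slab_c in the frame of fence between 0.031 and 0.0375 m and x of slab_c in the frame of fence between -0.1 and 0.1 m and z of slab_c in the frame of fence between 0.008 and 0.016 m and linear speed of each of slab_a, slab_b, slab_c, wedge below 0.02 m/s); the robot touches nothing.
It fails at once if the paste tin or the pincers are pushed more than 5 cm or the tin is tipped over (distance of any of paste_tin, pincers from where it was at the start of the episode above 0.05 m or angle between paste_tin's own z axis and vertical above 0.5 rad).
Of slab_a, slab_b, slab_c only 2 to 3 are there at a start; the rules pass over those that are not, and their reading is None.
At some moment in a run one of slab_a, slab_b, slab_c may be knocked a few centimetres aside while the robot is not near it.
Once in a run the grip may slacken for a moment while it holds something.
It also fails if it takes over 210 s, if anything falls off the work surface, if the arm or the gripper's body presses on something with over 40 N, if the wrist force passes 120 N, or if a joint passes its speed limit or range.

ROBOT

A 7-joint arm with a two-finger parallel gripper is mounted at the origin on a cart in front of the work surface, level with it; the furniture and walls round the work are solid. World frame = base frame: x ahead of the robot, y to its left, z up, the work surface at z = 0. Lengths are in mm, angles in rad, forces in N, time in s.
With the tool pointing down it reaches from about 400 to 900 mm from the base axis. Payload 5.5 kg.
Tool frame: the origin (TCP) lies on the front face of the gripper's body, between the roots of the fingers; the fingertips stand 66 mm ahead of it and the grasp point (between the pads) lies 47 mm ahead of it; z points along the fingers, y is the line along which they close (so a half turn about z gives the same grasp; the last joint's range is limited). The gripper opens to 92 mm and grips with 3 to 60 N. Pads are 19 mm wide; open, the fingers measure 130 mm over their backs; the gripper's body (75 mm by 190 mm) begins 47 mm behind the grasp point.
Start: joints at [1.407, 0.501, -0.427, 1.55, 0.221, 1.138, -0.21], TCP at [269.103, -591.677, 292.229] pointing down, gripper open.
Joint ranges: [-2.88, 2.88], [-0.31, 2.03], [-1.54, 1.56], [0.2, 2.42], [-1.41, 4.55], [0.19, 2.02], [-2.57, 2.57]. Speed limits (rad/s): [2.57, 2.57, 3.14, 3.14, 3.14, 3.14, 3.14].

INTERFACE

Orientations are given as a unit quaternion [x, y, z, w].
In Python, from workcell import status, cams, ticket gives the robot as it stands.
- The arm moves only by the tool send_rows, never from a script. Its argument "deltas" is a list of rows, each an object of numbers: "dx", "dy", "dz": the shift along the tool's x, y, z in cm; "turn": the turn about the tool's z in rad. In form: [{"dx": .., "dy": .., "dz": .., "turn": ..}, ...]. A call has 1 to 5 rows; each row shifts and turns the commanded pose from where the row before left it, along the tool's axes as they then stand; what a row does not reach is not made up. A row lasts 1/8 s, in which the tool goes at most 62.5 mm and 10.7 degrees, less where a joint would pass 70% of its speed; a pose out of reach is approached as far as the arm can. A call with a gripper value outside its range is refused whole. "grip" is the finger opening in cm, from 0 to 9.18, set as the call begins (left out, the last holds). The fingers move at their own pace and stop on an object; "grip_force" is the grip in N (left out, the last holds). Time passes only in rows, so rows that do not move let the fingers close. It gives the time, the measured TCP pose, the force, the opening and the grip force at its end, in the units of the state.
- status.read_state(): the state, without advancing time (a new reading comes with each control period).
- cams.get_image(name): name is "side" or "top" or "wrist"; returns a dict with "color" (480x640x3 uint8, red, green, blue), "depth" (480x640 float32, mm along the optical axis (not along the pixel's ray), 0 where there is no reading), "vfov" (degrees; the focal length in pixels is half the picture's height over the tangent of half this angle, whatever the lens; pixels are square), "cx", "cy" (the principal point, pixels), "R" (3x3) and "t" (3): a world point X has camera coordinates R X + t. Camera axes: x right, y down, z forward; pixel columns grow to the right and rows downward; lengths in mm; the calibration is good to about 2 mm. The wrist camera is an equidistant fisheye: a pixel r from the principal point sees the ray r / f radians off the axis. A picture is of the moment at which its call begins.
- ticket.job_done(): hands the job in; it is judged then, once.
The state is a dict: "clock": time; "qpos": joint angles; "qvel": joint speeds; "joint_torque": joint torques, N m; "position": TCP position; "tool_rot": TCP orientation; "contact_force": force on the tool from outside, world axes, zero at the start; "ft_torque": the same for the moment, N m; "grip_width": finger opening in mm; "finger_force": force on a finger pad.
Only numpy, scipy, OpenCV 4.12 (cv2) and the standard library are available. Lean on these libraries where they do the work, as an engineer would, in place of code of your own. Each camera call takes 0.05 s, during which the arm holds its last target. There are 200 camera calls.

## Working session

There is one attempt and no reset: what is moved stays moved. The work goes in short steps, Python scripts to look and compute and a tool call to move; the robot and the scene stay as the last step left them, time stands still between calls to the robot, and variables do not carry over. Pictures are saved under pics/ and viewed, at most 14 in all, crops included, and the job is handed in when it is done.

Besides the shell and the picture viewer there is one more tool, called after "Call:" as name(argument=value, ...), one argument or row to a line, values as JSON. send_rows: Moves the arm, as the interface text tells. Its arguments: {"type":"object","properties":{"deltas":{"type":"array"},"grip":{"type":"number"},"grip_force":{"type":"number"}},"required":["deltas"]}

```bash
mkdir -p pics; ls; cat > h.py <<'E'
import numpy as np, cv2
from workcell import status, cams, ticket
def shot(n,name=None):
    im=cams.get_image(n)
    if name: cv2.imwrite('pics/'+name,cv2.cvtColor(im['color'],cv2.COLOR_RGB2BGR))
    return im
def f(im): return 240/np.tan(np.radians(im['vfov'])/2)
def cloud(im):
    v,u=np.mgrid[0:480,0:640]; d=im['depth']; F=f(im)
    P=np.stack([(u-im['cx'])/F*d,(v-im['cy'])/F*d,d],-1)
    R=np.array(im['R']);t=np.array(im['t'])
    W=(P-t)@R
    W[d==0]=np.nan
    return W
def ray(im,u,v,z):
    R=np.array(im['R']);t=np.array(im['t']);F=f(im)
    d=R.T@np.array([(u-im['cx'])/F,(v-im['cy'])/F,1]); c=-R.T@t
    return c+d*(z-c[2])/d[2]
E
python3 - <<'E'
from h import *
s=status.read_state();print(s)
for n in ('top','side'):
    im=shot(n,n+'0.png');print(n,im['vfov'],im['cx'],im['cy'],np.array(im['R']).round(3).tolist(),(-np.array(im['R']).T@im['t']).round(0))
E
```

```text
pics
{'clock': 0.0, 'qpos': array([ 1.40719382,  0.50185816, -0.42678145,  1.55146773,  0.22081903,
        1.13830652, -0.21028182]), 'qvel': array([-0.00116566, -0.00036107, -0.0016114 ,  0.00217136, -0.00030187,
       -0.00047254, -0.00084353]), 'joint_torque': array([ 3.39383778e-04, -5.66583860e+01, -5.81634834e+00, -2.79105771e+01,
       -6.89228880e-02,  3.07485089e-02,  1.69976743e-04]), 'position': array([ 268.77934003, -591.18244804,  291.1635389 ]), 'tool_rot': array([ 9.77307706e-01,  2.11822257e-01, -1.88004592e-04, -9.71399481e-04]), 'contact_force': array([-0.1614129 , -0.28513423, -0.16184062]), 'ft_torque': array([-0.02302667,  0.00281918,  0.03549365]), 'finger_force': 0.0, 'grip_width': 91.63407589933733}
top 45.04621926390698 313.62952810756326 243.4051206573343 [[-0.024, -1.0, 0.01], [-0.995, 0.023, -0.096], [0.096, -0.012, -0.995]] [ 464.  225. 1062.]
side 46.972894275369306 319.9608579706837 247.9309297936368 [[-0.849, -0.529, -0.012], [-0.349, 0.577, -0.739], [0.397, -0.623, -0.674]] [220. 751. 646.]
```

View pics/top0.png

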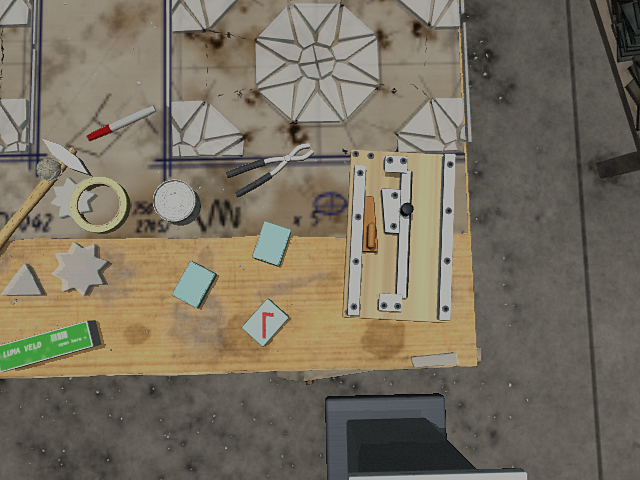

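View pics/side0.png

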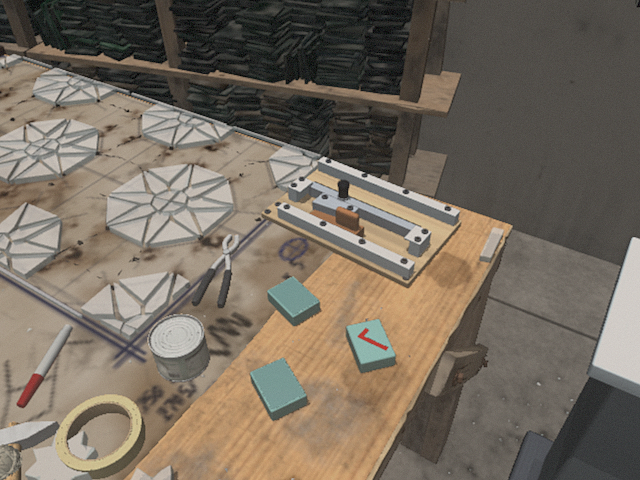

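The top view shows the tick-up slab at (266,322), plain ones at (194,284) and (272,243). The jig lies roughly along world x: knob at (406,210), wedge at (371,230), fence on the right (u≈447), rail on the left (u≈357).

```bash
cat >> h.py <<'E'
def slabs(im,zlo=18,zhi=30,region=None):
    W=cloud(im); hsv=cv2.cvtColor(im['color'],cv2.COLOR_RGB2HSV)
    m=((hsv[...,0]>75)&(hsv[...,0]<105)&(hsv[...,1]>35)).astype(np.uint8)
    m=cv2.morphologyEx(m,cv2.MORPH_CLOSE,np.ones((7,7)))
    m=(m>0)&(W[...,2]>zlo)&(W[...,2]<zhi)
    return rects(m,W)
def rects(m,W,amin=150):
    n,l,st,_=cv2.connectedComponentsWithStats(m.astype(np.uint8))
    out=[]
    for i in range(1,n):
        if st[i,4]<amin: continue
        P=W[l==i]; r=cv2.minAreaRect(P[:,:2].astype(np.float32))
        b=cv2.boxPoints(r); e=[b[1]-b[0],b[2]-b[1]]; k=max(e,key=np.linalg.norm)
        a=np.degrees(np.arctan2(k[1],k[0]))%180
        px=st[i,:2]+st[i,2:4]/2
        out.append((px.round(),np.round(r[0],1),np.round(sorted(r[1]),1),round(a,1),P[:,2].mean().round(1)))
        print(*out[-1])
    return out
E
python3 - <<'E'
from h import *
im=shot('top')
slabs(im)
W=cloud(im);hsv=cv2.cvtColor(im['color'],cv2.COLOR_RGB2HSV)
z=W[...,2]; reg=np.zeros(z.shape,bool);reg[140:330,335:465]=1
print('metal z33-39');rects(reg&(z>31)&(z<39)&(hsv[...,1]<60),W,60)
print('bed');rects(reg&(z>7)&(z<50),W,500)
print('knob');rects(reg&(z>60)&(z<80),W,15)
h,s,v=cv2.split(hsv)
print('wedge');rects(reg&(h<18)&(s>130)&(z>20),W,30)
rects(reg&(h<18)&(s>130)&(z>50),W,15)
print('tin');rects((z>50)&(z<70)&~reg,W,200)
E
```

```text
[272. 244.] [567.4 288.3] [51.5 70. ] 160.5 24.1
[194. 284.] [497.2 428.9] [52.3 69.2] 150.5 24.2
[266. 322.] [426.5 302.5] [51.4 69.1] 137.1 23.5
metal z33-39
[447. 238.] [572.1 -26.3] [ 21.7 299.3] 175.5 35.5
[356. 240.] [570.1 135.3] [ 21.7 269.8] 175.5 35.6
[397. 234.] [579.   63.9] [ 52.4 228. ] 177.5 34.9
bed
[400. 232.] [589.3  55.2] [192.2 331.1] 175.6 21.8
knob
[408. 209.] [618.   48.7] [19.8 21.2] 90.4 67.7
[372. 236.] [573.5 112.5] [12.7 42.3] 174.5 64.6
wedge
[370. 224.] [597.7 110.3] [ 25.5 100.5] 178.1 42.6
[372. 236.] [573.1 112.5] [13.1 43.1] 175.7 63.4
tin
[174. 200.] [643.9 456.5] [72.9 75.1] 43.8 55.0
```

Jig: origin ≈ (578.6, 56.5), yaw −4.5°; bar ≈ 0.029 in, wedge at jig x ≈ +14. First I'll write a delta helper.

```bash
cat >> h.py <<'E'
O=np.array([578.6,56.5]); JY=-4.5
def J(x,y):
    a=np.radians(JY); return O+np.array([x*np.cos(a)-y*np.sin(a), x*np.sin(a)+y*np.cos(a)])
def inJ(p):
    a=np.radians(JY); d=np.array(p)-O; return np.array([d[0]*np.cos(a)+d[1]*np.sin(a),-d[0]*np.sin(a)+d[1]*np.cos(a)]).round(1)
def yaw():
    q=status.read_state()['tool_rot']; return np.degrees(2*np.arctan2(q[1],q[0]))
def go(x,y,z,yw=None,n=5):
    """print total delta (cm, tool axes) after turning to yw first"""
    s=status.read_state(); y0=yaw(); p=s['position']
    t=0 if yw is None else -(((yw-y0)+90)%180-90)   # half turn gives same grasp
    a=np.radians(y0-t); d=np.array([x,y,z])-p
    tx=np.array([np.cos(a),np.sin(a)]); ty=np.array([np.sin(a),-np.cos(a)])
    v=np.array([d[:2]@tx,d[:2]@ty,-d[2]])/10
    print('pos',p.round(1),'yaw %.1f'%y0,'turn rad %.3f'%np.radians(t),'cm',v.round(2),'rows>=%.1f'%(np.linalg.norm(v)/6.2),'q7 %.2f'%s['qpos'][6])
E
python3 -c "
from h import *
print(J(-9.7,55.4),J(39.9,-4.7))
go(573.3,112.5,200,-4.5)"
```

```text
[573.27653577 112.49027352] [618.00824387  48.68397061]
pos [ 268.8 -591.3  291.4] yaw 24.5 turn rad 0.505 cm [ 24.83 -72.55   9.14] rows>=12.5 q7 -0.21
```

Call:
send_rows(
  deltas=[
    {"turn": 0.17},
    {"turn": 0.17},
    {"turn": 0.166},
  ],
  grip=3.4,
  grip_force=20,
)

```text
schema error: expected keys dx, dy, dz, turn
```

Call:
send_rows(
  deltas=[
    {"dx": 0,"dy": 0,"dz": 0,"turn": 0.17},
    {"dx": 0,"dy": 0,"dz": 0,"turn": 0.17},
    {"dx": 0,"dy": 0,"dz": 0,"turn": 0.165},
    {"dx": 2,"dy": -5.5,"dz": 0,"turn": 0},
    {"dx": 2,"dy": -5.5,"dz": 0,"turn": 0},
  ],
  grip=3.4,
  grip_force=20,
)

```text
clock: 0.78
position: [317.8, -484.0, 291.7]
tool_rot: [0.999, -0.04, 0.0, -0.0]
contact_force: [0.8, 0.2, 0.5]
grip_width: 46.6
finger_force: 0.0
```

Call:
send_rows(
  deltas=[
    {"dx": 2,"dy": -5.5,"dz": 0,"turn": 0},
    {"dx": 2,"dy": -5.5,"dz": 0,"turn": 0},
    {"dx": 2,"dy": -5.5,"dz": 0,"turn": 0},
    {"dx": 2,"dy": -5.5,"dz": 0,"turn": 0},
    {"dx": 2,"dy": -5.5,"dz": 0,"turn": 0},
  ],
)

```text
clock: 1.4
position: [439.2, -217.0, 292.3]
tool_rot: [0.999, -0.039, 0.0, 0.0]
contact_force: [1.7, -0.4, -0.4]
grip_width: 33.9
finger_force: 0.0
```

Call:
send_rows(
  deltas=[
    {"dx": 2,"dy": -5.5,"dz": 2,"turn": 0},
    {"dx": 2,"dy": -5.5,"dz": 2,"turn": 0},
    {"dx": 2,"dy": -5.5,"dz": 2,"turn": 0},
    {"dx": 2,"dy": -5.5,"dz": 2,"turn": 0},
    {"dx": 2,"dy": -5.5,"dz": 2,"turn": 0},
  ],
)

```text
clock: 2.02
position: [560.5, 48.9, 191.4]
tool_rot: [0.999, -0.039, 0.0, 0.0]
contact_force: [0.3, -0.1, 0.1]
grip_width: 34.1
finger_force: 0.0
```

```bash
python3 -c "
from h import *
go(573.3,112.5,106,-4.5); print(status.read_state()['clock'])"
```

```text
pos [560.5  48.9 191.4] yaw -4.5 turn rad -0.000 cm [ 0.78 -6.44  8.54] rows>=1.7 q7 -2.08
2.025
```

Call:
send_rows(
  deltas=[
    {"dx": 0.4,"dy": -3.2,"dz": 0,"turn": 0},
    {"dx": 0.4,"dy": -3.2,"dz": 1.0,"turn": 0},
    {"dx": 0,"dy": 0,"dz": 3.5,"turn": 0},
    {"dx": 0,"dy": 0,"dz": 3.5,"turn": 0},
    {"dx": 0,"dy": 0,"dz": 0.5,"turn": 0},
  ],
)

```text
clock: 2.65
position: [570.8, 110.3, 104.7]
tool_rot: [0.999, -0.039, -0.003, 0.001]
contact_force: [-0.5, 0.9, 0.8]
grip_width: 34.0
finger_force: 0.0
```

Call:
send_rows(
  deltas=[
    {"dx": 0,"dy": 0,"dz": 0,"turn": 0},
    {"dx": 0,"dy": 0,"dz": 0,"turn": 0},
    {"dx": 0,"dy": 0,"dz": 0,"turn": 0},
    {"dx": 0,"dy": 0,"dz": 0,"turn": 0},
  ],
  grip=0.8,
)

```text
clock: 3.15
position: [573.8, 110.9, 108.6]
tool_rot: [0.999, -0.039, 0.001, -0.0]
contact_force: [-0.3, -0.3, 7.5]
grip_width: 12.8
finger_force: 20.0
```

Call:
send_rows(
  deltas=[
    {"dx": -1.7,"dy": 0,"dz": 0,"turn": 0},
    {"dx": -1.8,"dy": 0,"dz": 0,"turn": 0},
    {"dx": -1.8,"dy": 0,"dz": 0,"turn": 0},
    {"dx": -1.8,"dy": 0,"dz": 0,"turn": 0},
    {"dx": -1.8,"dy": 0,"dz": 0,"turn": 0},
  ],
)

```text
clock: 3.78
position: [485.6, 118.1, 108.6]
tool_rot: [0.999, -0.039, 0.002, -0.001]
contact_force: [2.7, 0.2, 4.4]
grip_width: 12.9
finger_force: 20.0
```

Call:
send_rows(
  deltas=[
    {"dx": 0,"dy": 0,"dz": 0,"turn": 0},
    {"dx": 0,"dy": 0,"dz": 0,"turn": 0},
    {"dx": 0,"dy": 0,"dz": 0,"turn": 0},
  ],
  grip=3.4,
)

```text
clock: 4.15
position: [484.8, 117.5, 107.1]
tool_rot: [0.999, -0.039, 0.0, -0.0]
contact_force: [0.5, -0.0, 1.2]
grip_width: 33.5
finger_force: 0.0
```

Call:
send_rows(
  deltas=[
    {"dx": 0,"dy": 0,"dz": -4,"turn": 0},
    {"dx": 0,"dy": 0,"dz": 0,"turn": 0},
  ],
)

```text
clock: 4.4
position: [486.4, 118.3, 149.3]
tool_rot: [0.999, -0.039, 0.002, -0.001]
contact_force: [0.0, -0.6, -0.0]
grip_width: 34.4
finger_force: 0.0
```

```bash
python3 -c "
from h import *
k=J(39.9,-4.7); go(*k,107,-4.5); print(status.read_state()['clock'])"
```

```text
pos [486.4 118.3 149.3] yaw -4.5 turn rad -0.000 cm [13.67  5.91  4.23] rows>=2.5 q7 -2.28
4.4
```

Call:
send_rows(
  deltas=[
    {"dx": 4.6,"dy": 2,"dz": 0,"turn": 0},
    {"dx": 4.6,"dy": 2,"dz": 0,"turn": 0},
    {"dx": 4.5,"dy": 1.9,"dz": 0,"turn": 0},
    {"dx": 0,"dy": 0,"dz": 2.2,"turn": 0},
    {"dx": 0,"dy": 0,"dz": 2,"turn": 0},
  ],
)

```text
clock: 5.03
position: [615.1, 48.1, 103.0]
tool_rot: [0.999, -0.039, -0.001, -0.0]
contact_force: [-0.5, -0.1, -0.9]
grip_width: 34.5
finger_force: 0.0
```

Call:
send_rows(
  deltas=[
    {"dx": 0,"dy": 0,"dz": 0,"turn": 0},
    {"dx": 0,"dy": 0,"dz": 0,"turn": 0},
    {"dx": 0,"dy": 0,"dz": 0,"turn": 0},
    {"dx": 0,"dy": 0,"dz": 0,"turn": 0},
  ],
  grip=1.4,
)

```text
clock: 5.52
position: [614.6, 48.7, 104.6]
tool_rot: [0.999, -0.039, -0.001, -0.0]
contact_force: [-1.6, 1.3, -7.7]
grip_width: 20.2
finger_force: 20.0
```

Call:
send_rows(
  deltas=[
    {"dx": 0,"dy": -0.7,"dz": 0,"turn": 0},
    {"dx": 0,"dy": -0.7,"dz": 0,"turn": 0},
    {"dx": 0,"dy": -0.7,"dz": 0,"turn": 0},
    {"dx": 0,"dy": -0.7,"dz": 0,"turn": 0},
    {"dx": 0,"dy": 0,"dz": 0,"turn": 0},
  ],
)

```text
clock: 6.15
position: [616.9, 77.4, 104.6]
tool_rot: [0.999, -0.038, -0.001, -0.0]
contact_force: [-4.7, 2.9, -8.7]
grip_width: 20.2
finger_force: 20.0
```

```bash
python3 -c "
from h import *
s=status.read_state();print(inJ(s['position'][:2]),s['contact_force'],s['grip_width'],s['qpos'])"
```

```text
[36.5 23.8] [-4.7022656   2.88546814 -8.72948289] 20.223990896683127 [ 0.20491069  0.70843042 -0.51033822  1.74122826  0.4510767   0.81372509
 -2.16664004]
```

Call:
send_rows(
  deltas=[
    {"dx": 0,"dy": -0.15,"dz": 0,"turn": 0},
    {"dx": 0,"dy": 0,"dz": 0,"turn": 0},
  ],
)

```text
clock: 6.4
position: [616.9, 77.5, 104.6]
tool_rot: [0.999, -0.039, -0.002, 0.0]
contact_force: [-5.6, -0.1, -6.5]
grip_width: 20.1
finger_force: 20.0
```

Call:
send_rows(
  deltas=[
    {"dx": 0,"dy": 0,"dz": 0,"turn": 0},
    {"dx": 0,"dy": 0,"dz": 0,"turn": 0},
    {"dx": 0,"dy": 0,"dz": 0,"turn": 0},
    {"dx": 0,"dy": 0,"dz": -4,"turn": 0},
    {"dx": 0,"dy": 0,"dz": -6,"turn": 0.13},
  ],
  grip=3.4,
)

```text
clock: 7.02
position: [617.7, 77.2, 204.9]
tool_rot: [0.994, -0.105, -0.002, 0.0]
contact_force: [1.3, -0.4, -0.4]
grip_width: 33.9
finger_force: 0.0
```

Call:
send_rows(
  deltas=[
    {"dx": 0,"dy": 0,"dz": -4,"turn": 0.13},
    {"dx": 0,"dy": -6,"dz": 0,"turn": 0},
    {"dx": 0,"dy": -6,"dz": 0,"turn": 0},
    {"dx": 0,"dy": -6,"dz": 0,"turn": 0},
    {"dx": 0,"dy": 0,"dz": 0,"turn": 0},
  ],
  grip=7.6,
)

```text
clock: 7.65
position: [677.1, 256.0, 245.8]
tool_rot: [0.986, -0.164, -0.0, -0.003]
contact_force: [0.1, 0.2, 0.3]
grip_width: 75.0
finger_force: 0.0
```

```bash
python3 -c "
from h import *
im=shot('top','top1.png');slabs(im)
W=cloud(im);z=W[...,2];reg=np.zeros(z.shape,bool);reg[140:330,335:465]=1
for r in rects(reg&(z>62)&(z<80),W,15): print(inJ(r[1]))
c=np.array([567.4,288.3]);a=np.radians(-19.5);u=np.array([np.cos(a),np.sin(a)])
go(*(c+25*u),72,-19.5)"
```

```text
[272. 244.] [567.6 287.9] [51.4 69.7] 160.1 24.1
[194. 284.] [497.1 428.9] [51.9 69.8] 149.9 24.0
[266. 322.] [426.3 302.5] [51.3 69.3] 137.1 23.6
[370. 288.] [482.3 118.8] [12.7 43.1] 175.6 65.0
[-100.9   54.6]
pos [677.5 251.9 245.5] yaw -19.1 turn rad 0.008 cm [-9.1   0.24 17.35] rows>=3.2 q7 -2.53
```

Call:
send_rows(
  deltas=[
    {"dx": 0,"dy": 0,"dz": 0,"turn": -0.18},
    {"dx": 0,"dy": 0,"dz": 0,"turn": -0.18},
    {"dx": 0,"dy": 0,"dz": 0,"turn": -0.18},
    {"dx": 0,"dy": 0,"dz": 0,"turn": -0.18},
    {"dx": 0,"dy": 0,"dz": 0,"turn": -0.18},
  ],
)

```text
clock: 8.32
position: [678.9, 244.9, 245.6]
tool_rot: [0.96, 0.279, 0.0, 0.001]
contact_force: [-0.7, 0.8, 0.6]
grip_width: 76.2
finger_force: 0.0
```

Call:
send_rows(
  deltas=[
    {"dx": 0,"dy": 0,"dz": 0,"turn": -0.18},
    {"dx": 0,"dy": 0,"dz": 0,"turn": -0.18},
    {"dx": 0,"dy": 0,"dz": 0,"turn": -0.18},
    {"dx": 0,"dy": 0,"dz": 0,"turn": -0.18},
    {"dx": 0,"dy": 0,"dz": 0,"turn": -0.18},
  ],
)

```text
clock: 8.95
position: [678.9, 244.9, 245.6]
tool_rot: [0.743, 0.669, -0.0, 0.001]
contact_force: [0.8, -0.3, 0.2]
grip_width: 76.3
finger_force: 0.0
```

Call:
send_rows(
  deltas=[
    {"dx": 0,"dy": 0,"dz": 0,"turn": -0.18},
    {"dx": 0,"dy": 0,"dz": 0,"turn": -0.18},
    {"dx": 0,"dy": 0,"dz": 0,"turn": -0.18},
    {"dx": 0,"dy": 0,"dz": 0,"turn": -0.18},
    {"dx": 0,"dy": 0,"dz": 0,"turn": -0.18},
  ],
)

```text
clock: 9.57
position: [679.0, 244.9, 245.5]
tool_rot: [0.379, 0.926, -0.001, 0.001]
contact_force: [0.3, 0.0, 0.2]
grip_width: 76.0
finger_force: 0.0
```

Call:
send_rows(
  deltas=[
    {"dx": 0,"dy": 0,"dz": 0,"turn": -0.18},
    {"dx": 0,"dy": 0,"dz": 0,"turn": -0.18},
    {"dx": 0,"dy": 0,"dz": 0,"turn": -0.07},
    {"dx": 4.5,"dy": 0,"dz": 3,"turn": 0},
    {"dx": 4.5,"dy": 0,"dz": 3,"turn": 0},
  ],
)

```text
clock: 10.2
position: [593.9, 276.1, 184.9]
tool_rot: [0.176, 0.984, -0.0, 0.001]
contact_force: [0.0, 1.1, -0.6]
grip_width: 76.2
finger_force: 0.0
```

```bash
python3 -c "
from h import *
c=np.array([567.6,287.9]);a=np.radians(-19.7);u=np.array([np.cos(a),np.sin(a)])
go(*(c+25*u),72,160.3)"
```

```text
pos [593.9 276.1 184.9] yaw 159.7 turn rad -0.010 cm [ 0.38  0.22 11.29] rows>=1.8 q7 0.14
```

Call:
send_rows(
  deltas=[
    {"dx": 0.3,"dy": 0.2,"dz": 4,"turn": -0.01},
    {"dx": 0,"dy": 0,"dz": 4,"turn": 0},
    {"dx": 0,"dy": 0,"dz": 3.3,"turn": 0},
    {"dx": 0,"dy": 0,"dz": 0,"turn": 0},
  ],
)

```text
clock: 10.7
position: [590.8, 278.0, 69.7]
tool_rot: [0.17, 0.985, -0.002, -0.001]
contact_force: [0.4, -0.6, 0.0]
grip_width: 76.2
finger_force: 0.0
```

Call:
send_rows(
  deltas=[
    {"dx": 0,"dy": 0,"dz": 0,"turn": 0},
    {"dx": 0,"dy": 0,"dz": 0,"turn": 0},
    {"dx": 0,"dy": 0,"dz": 0,"turn": 0},
    {"dx": 0,"dy": 0,"dz": 0,"turn": 0},
    {"dx": 0,"dy": 0,"dz": 0,"turn": 0},
  ],
  grip=4.8,
  grip_force=4,
)

```text
clock: 11.32
position: [592.3, 281.1, 73.7]
tool_rot: [0.169, 0.986, 0.0, 0.001]
contact_force: [-0.6, -2.0, 6.7]
grip_width: 52.1
finger_force: 4.0
```

Call:
send_rows(
  deltas=[
    {"dx": 0,"dy": 0,"dz": -1.6,"turn": 0},
    {"dx": 0,"dy": 0,"dz": -1.6,"turn": 0},
    {"dx": 0,"dy": 0,"dz": -1.6,"turn": 0},
    {"dx": 0,"dy": 0,"dz": -1.6,"turn": 0},
    {"dx": 0,"dy": 0,"dz": 0,"turn": 0},
  ],
)

```text
clock: 11.95
position: [592.3, 281.8, 138.3]
tool_rot: [0.169, 0.986, 0.001, 0.001]
contact_force: [0.2, -0.4, -1.7]
grip_width: 52.0
finger_force: 4.0
```

```bash
python3 -c "
from h import *
print(status.read_state()['position'])
im=shot('side','side1.png');cv2.imwrite('pics/side1c.png',cv2.resize(cv2.cvtColor(im['color'],cv2.COLOR_RGB2BGR)[180:420,180:500],None,fx=1.5,fy=1.5))"
```

```text
[592.26754044 281.79407706 138.25433278]
```

View pics/side1c.png

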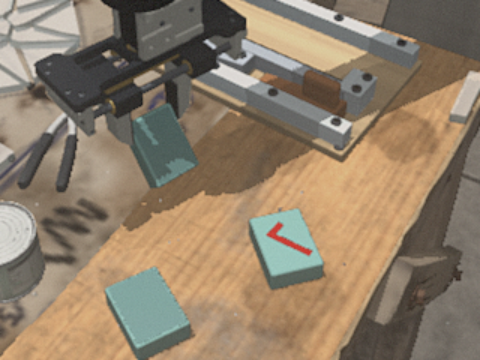

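The slab has swung to hang steeply from the pads (crop ~(160,145)), so the pivot works. Now I'll set its lower end down and tip it over.

Call:
send_rows(
  deltas=[
    {"dx": 0,"dy": 0,"dz": 0.8,"turn": 0},
    {"dx": 0,"dy": 0,"dz": 0.8,"turn": 0},
    {"dx": 0.5,"dy": 0,"dz": 0.3,"turn": 0},
    {"dx": 0.7,"dy": 0,"dz": 0,"turn": 0},
    {"dx": 0.7,"dy": 0,"dz": 0,"turn": 0},
  ],
)

```text
clock: 12.62
position: [572.8, 288.1, 117.4]
tool_rot: [0.169, 0.986, 0.0, -0.0]
contact_force: [-0.0, -0.3, -1.7]
grip_width: 52.0
finger_force: 4.0
```

Call:
send_rows(
  deltas=[
    {"dx": 0.7,"dy": 0,"dz": 0,"turn": 0},
    {"dx": 0.7,"dy": 0,"dz": 0,"turn": 0},
    {"dx": 0.7,"dy": 0,"dz": 0,"turn": 0},
    {"dx": 0.7,"dy": 0,"dz": 0.1,"turn": 0},
    {"dx": 0.7,"dy": 0,"dz": 0.3,"turn": 0},
  ],
)

```text
clock: 13.25
position: [541.2, 299.2, 113.9]
tool_rot: [0.169, 0.986, 0.0, 0.001]
contact_force: [2.4, -2.6, 4.6]
grip_width: 51.9
finger_force: 4.0
```

Call:
send_rows(
  deltas=[
    {"dx": 0.7,"dy": 0,"dz": 0.4,"turn": 0},
    {"dx": 0.5,"dy": 0,"dz": 0.5,"turn": 0},
    {"dx": 0,"dy": 0,"dz": 0,"turn": 0},
  ],
)

```text
clock: 13.62
position: [529.4, 303.3, 104.5]
tool_rot: [0.169, 0.986, 0.0, 0.0]
contact_force: [1.5, -1.3, 3.0]
grip_width: 51.8
finger_force: 4.0
```

```bash
python3 -c "
from h import *
print(status.read_state()['position'])
im=shot('side','side2.png');cv2.imwrite('pics/side2c.png',cv2.resize(cv2.cvtColor(im['color'],cv2.COLOR_RGB2BGR)[180:420,180:500],None,fx=1.5,fy=1.5))"
```

```text
[529.40734581 303.28494723 104.53712985]
```

View pics/side2c.png

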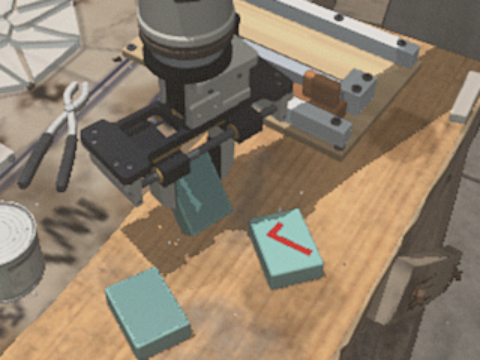

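The slab still leans about 38° short of vertical because pad friction holds it. I'll lift it, slacken to 3 N, bounce it to swing it down, and move back.

Call:
send_rows(
  deltas=[
    {"dx": -2,"dy": 0,"dz": -3,"turn": 0},
    {"dx": -2,"dy": 0,"dz": 0,"turn": 0},
    {"dx": -2,"dy": 0,"dz": 0,"turn": 0},
    {"dx": -1,"dy": 0,"dz": 0,"turn": 0},
  ],
  grip_force=3,
)

```text
clock: 14.18
position: [596.3, 278.3, 132.7]
tool_rot: [0.17, 0.985, -0.001, -0.0]
contact_force: [-0.4, 0.5, -2.2]
grip_width: 51.8
finger_force: 3.0
```

Call:
send_rows(
  deltas=[
    {"dx": 0,"dy": 0,"dz": -3,"turn": 0},
    {"dx": 0,"dy": 0,"dz": 3,"turn": 0},
    {"dx": 0,"dy": 0,"dz": -3,"turn": 0},
    {"dx": 0,"dy": 0,"dz": 3,"turn": 0},
    {"dx": 0,"dy": 0,"dz": 0,"turn": 0},
  ],
)

```text
clock: 14.8
position: [593.6, 278.6, 131.4]
tool_rot: [0.169, 0.986, -0.002, -0.002]
contact_force: [-0.6, 0.2, -2.4]
grip_width: 52.2
finger_force: 3.0
```

```bash
cat >> h.py <<'E'
def tilt(c,u,r=60):
    """slab in the hand, side view: profile of glass points in plane of u,z"""
    im=shot('side');W=cloud(im);hsv=cv2.cvtColor(im['color'],cv2.COLOR_RGB2HSV)
    m=(hsv[...,0]>75)&(hsv[...,0]<105)&(hsv[...,1]>50)
    d=W[...,:2]-c; m&=(np.hypot(d[...,0],d[...,1])<r)
    m=cv2.erode(m.astype(np.uint8),np.ones((3,3)))>0
    P=W[m]; q=np.c_[(P[:,:2]-c)@u,P[:,2]]
    print('n',len(q),'s',q[:,0].min().round(),q[:,0].max().round(),'z',q[:,1].min().round(),q[:,1].max().round())
    # front face points: fit line via PCA
    C=np.cov(q.T);w,v=np.linalg.eigh(C);k=v[:,1]; k=k*np.sign(k[1]); print('dir',k.round(2),'lean deg (top toward u +)',np.degrees(np.arctan2(k[0],k[1])).round(1),w.round(0))
E
python3 -c "
from h import *
p=status.read_state()['position'];print(p)
a=np.radians(-19.7);tilt(p[:2],np.array([np.cos(a),np.sin(a)]))"
```

```text
[593.63939138 278.56570836 131.3527984 ]Traceback (most recent call last):
  File "<string>", line 4, in <module>
    a=np.radians(-19.7);tilt(p[:2],np.array([np.cos(a),np.sin(a)]))
                        ~~~~^^^^^^^^^^^^^^^^^^^^^^^^^^^^^^^^^^^^^^^
  File "h.py", line 59, in tilt
    print('n',len(q),'s',q[:,0].min().round(),q[:,0].max().round(),'z',q[:,1].min().round(),q[:,1].max().round())
                         ~~~~~~~~~~^^
    return umr_minimum(a, axis, None, out, keepdims, initial, where)
ValueError: zero-size array to reduction operation minimum which has no identity
```

```bash
python3 - <<'E'
s=open('h.py').read()
s=s.replace("m=(hsv[...,0]>75)&(hsv[...,0]<105)&(hsv[...,1]>50)\n    d=","m=(W[...,2]>4)&(W[...,2]<status.read_state()['position'][2]-70)\n    d=")
open('h.py','w').write(s)
E
python3 -c "
from h import *
p=status.read_state()['position'];print(p)
a=np.radians(-19.7);tilt(p[:2],np.array([np.cos(a),np.sin(a)]))
im=shot('side','side3.png');cv2.imwrite('pics/side3c.png',cv2.resize(cv2.cvtColor(im['color'],cv2.COLOR_RGB2BGR)[180:420,180:500],None,fx=1.5,fy=1.5))"
```

```text
[594.12780051 279.15052306 132.59726883]
n 603 s -28.0 1.0 z 29.0 63.0
dir [0.47 0.88] lean deg (top toward u +) 28.2 [12. 70.]
```

View pics/side3c.png

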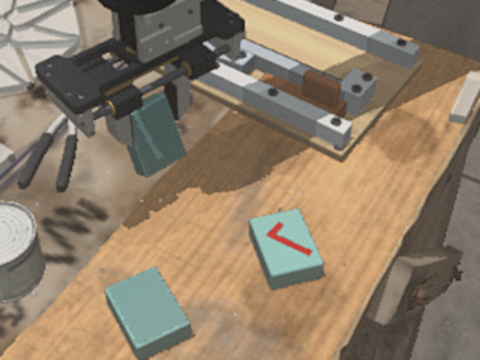

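Call:
send_rows(
  deltas=[
    {"dx": 0,"dy": 0,"dz": -5,"turn": 0},
    {"dx": 0,"dy": 0,"dz": 5,"turn": 0},
    {"dx": 0,"dy": 0,"dz": -5,"turn": 0},
    {"dx": 0,"dy": 0,"dz": 5,"turn": 0},
    {"dx": 0,"dy": 0,"dz": 0,"turn": 0},
  ],
)

```text
clock: 15.58
position: [594.0, 278.9, 132.1]
tool_rot: [0.169, 0.986, -0.001, -0.002]
contact_force: [-1.6, -0.5, -2.1]
grip_width: 51.9
finger_force: 3.0
```

```bash
python3 -c "
from h import *
p=status.read_state()['position'];print(p)
a=np.radians(-19.7);tilt(p[:2],np.array([np.cos(a),np.sin(a)]))"
```

```text
[593.97175171 278.89250876 132.1306782 ]
n 795 s -14.0 13.0 z 10.0 63.0
dir [0.15 0.99] lean deg (top toward u +) 8.9 [ 13. 205.]
```

Call:
send_rows(
  deltas=[
    {"dx": 0,"dy": 0,"dz": 0.5,"turn": 0},
    {"dx": 0.2,"dy": 0,"dz": 0.4,"turn": 0},
    {"dx": 0.3,"dy": 0,"dz": 0.3,"turn": 0},
    {"dx": 0.3,"dy": 0,"dz": 0,"turn": 0},
    {"dx": 0,"dy": 0,"dz": 0,"turn": 0},
  ],
)

```text
clock: 16.25
position: [587.4, 283.0, 122.6]
tool_rot: [0.169, 0.986, 0.0, 0.0]
contact_force: [-0.9, 3.2, 3.1]
grip_width: 52.0
finger_force: 3.0
```

```bash
python3 -c "
from h import *
p=status.read_state()['position'];print(p)
a=np.radians(-19.7);tilt(p[:2],np.array([np.cos(a),np.sin(a)]))"
```

```text
[587.38180052 283.04865442 122.62222289]
n 576 s -6.0 16.0 z 6.0 51.0
dir [-0.04  1.  ] lean deg (top toward u +) -2.3 [ 16. 133.]
```

Call:
send_rows(
  deltas=[
    {"dx": 0,"dy": 0,"dz": 0,"turn": 0},
    {"dx": 0,"dy": 0,"dz": 0,"turn": 0},
    {"dx": 0,"dy": 0,"dz": 0,"turn": 0},
    {"dx": -3,"dy": 0,"dz": 0,"turn": 0},
    {"dx": -3,"dy": 0,"dz": 0,"turn": 0},
  ],
  grip=7.6,
)

```text
clock: 16.92
position: [644.8, 261.8, 122.0]
tool_rot: [0.169, 0.986, -0.001, -0.0]
contact_force: [0.7, -0.6, -0.5]
grip_width: 75.8
finger_force: 0.0
```

Call:
send_rows(
  deltas=[
    {"dx": 0,"dy": 0,"dz": 0,"turn": 0},
    {"dx": 0,"dy": 0,"dz": 0,"turn": 0},
    {"dx": 0,"dy": 0,"dz": 0,"turn": 0},
    {"dx": 0,"dy": 0,"dz": 0,"turn": 0},
    {"dx": 1,"dy": 0,"dz": 0,"turn": 0},
  ],
  grip=0,
)

```text
clock: 17.55
position: [634.8, 265.6, 122.2]
tool_rot: [0.17, 0.986, -0.0, 0.0]
contact_force: [-0.6, -0.2, -0.3]
grip_width: 30.4
finger_force: 0.0
```

Call:
send_rows(
  deltas=[
    {"dx": 1,"dy": 0,"dz": 0,"turn": 0},
    {"dx": 1,"dy": 0,"dz": 0,"turn": 0},
    {"dx": 1,"dy": 0,"dz": 0,"turn": 0},
    {"dx": 1,"dy": 0,"dz": 0,"turn": 0},
    {"dx": 1,"dy": 0,"dz": 0,"turn": 0},
  ],
)

```text
clock: 18.18
position: [587.0, 282.7, 122.2]
tool_rot: [0.169, 0.986, -0.0, -0.0]
contact_force: [-0.5, -0.2, 0.5]
grip_width: 0.7
finger_force: 0.0
```

Call:
send_rows(
  deltas=[
    {"dx": 0,"dy": 0,"dz": 0,"turn": 0},
    {"dx": 0,"dy": 0,"dz": 0,"turn": 0},
    {"dx": -3,"dy": 0,"dz": -4,"turn": 0},
    {"dx": -6,"dy": 0,"dz": 0,"turn": 0},
    {"dx": -5,"dy": 0,"dz": 0,"turn": 0},
  ],
  grip=7.6,
)

```text
clock: 18.8
position: [722.6, 234.0, 163.1]
tool_rot: [0.17, 0.985, 0.0, 0.001]
contact_force: [0.3, -0.9, 0.5]
grip_width: 46.0
finger_force: 0.0
```

```bash
python3 -c "
from h import *
im=shot('top','top2.png');slabs(im)
im=shot('side','side4.png');slabs(im)"
```

```text
[267. 253.] [551.3 296.8] [51.4 69.7] 160.8 23.5
[194. 284.] [497.3 429. ] [52.3 69.1] 149.9 24.1
[266. 322.] [426.4 302.4] [51.3 69.5] 137.0 23.5
[300. 306.] [549.2 298.1] [53.  68.9] 160.6 24.6
[370. 343.] [424.6 303.8] [52.3 69.8] 137.1 24.6
[278. 386.] [495.4 430.4] [52.2 69. ] 151.3 24.9
```

View pics/side4.png

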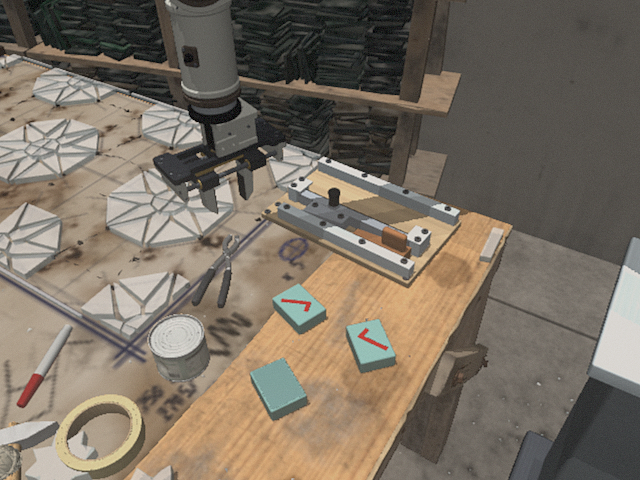

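Slab 1 now shows its tick at (297,303), the tick-up one is at (370,343), and the plain one at (278,388) is still to be turned; the bar is right back. Repeat on the third slab.

```bash
python3 -c "
from h import *
c=np.array([497.2,429]);a=np.radians(-29.6);u=np.array([np.cos(a),np.sin(a)])
go(*(c+25*u),72,150.4)"
```

```text
pos [726.  229.7 161.5] yaw 159.9 turn rad 0.166 cm [27.23  6.03  8.95] rows>=4.7 q7 0.37
```

Call:
send_rows(
  deltas=[
    {"dx": 0,"dy": 0,"dz": -1,"turn": 0.166},
    {"dx": 5.5,"dy": 1.2,"dz": 0,"turn": 0},
    {"dx": 5.5,"dy": 1.2,"dz": 0,"turn": 0},
    {"dx": 5.5,"dy": 1.2,"dz": 0,"turn": 0},
    {"dx": 5.5,"dy": 1.2,"dz": 0,"turn": 0},
  ],
)

```text
clock: 19.52
position: [549.2, 385.1, 172.2]
tool_rot: [0.251, 0.968, 0.0, 0.0]
contact_force: [-0.1, 0.2, 0.1]
grip_width: 75.9
finger_force: 0.0
```

Call:
send_rows(
  deltas=[
    {"dx": 5,"dy": 1.2,"dz": 2,"turn": 0},
    {"dx": 0,"dy": 0,"dz": 1,"turn": 0},
    {"dx": 0,"dy": 0,"dz": 0,"turn": 0},
  ],
)

```text
clock: 19.9
position: [512.7, 418.3, 141.1]
tool_rot: [0.25, 0.968, -0.001, -0.0]
contact_force: [0.8, -0.1, -0.3]
grip_width: 75.7
finger_force: 0.0
```

```bash
python3 -c "
from h import *
c=np.array([497.2,429]);a=np.radians(-29.6);u=np.array([np.cos(a),np.sin(a)])
go(*(c+25*u),72,150.4)"
```

```text
pos [512.7 418.3 141.1] yaw 151.0 turn rad 0.011 cm [-0.62  0.16  6.91] rows>=1.1 q7 -0.27
```

Call:
send_rows(
  deltas=[
    {"dx": -0.6,"dy": 0.2,"dz": 2,"turn": 0.011},
    {"dx": 0,"dy": 0,"dz": 2.5,"turn": 0},
    {"dx": 0,"dy": 0,"dz": 2.4,"turn": 0},
    {"dx": 0,"dy": 0,"dz": 0,"turn": 0},
  ],
)

```text
clock: 20.4
position: [517.5, 416.2, 69.6]
tool_rot: [0.256, 0.967, -0.002, -0.002]
contact_force: [-0.4, -0.5, -0.2]
grip_width: 75.8
finger_force: 0.0
```

Call:
send_rows(
  deltas=[
    {"dx": 0,"dy": 0,"dz": 0,"turn": 0},
    {"dx": 0,"dy": 0,"dz": 0,"turn": 0},
    {"dx": 0,"dy": 0,"dz": 0,"turn": 0},
    {"dx": 0,"dy": 0,"dz": 0,"turn": 0},
    {"dx": 0,"dy": 0,"dz": 0,"turn": 0},
  ],
  grip=4.8,
  grip_force=3,
)

```text
clock: 21.02
position: [519.1, 418.2, 74.1]
tool_rot: [0.256, 0.967, 0.0, 0.0]
contact_force: [-0.3, -0.5, 4.5]
grip_width: 52.2
finger_force: 3.0
```

Call:
send_rows(
  deltas=[
    {"dx": 0,"dy": 0,"dz": -1.5,"turn": 0},
    {"dx": 0,"dy": 0,"dz": -2,"turn": 0},
    {"dx": 0,"dy": 0,"dz": -2,"turn": 0},
    {"dx": 0,"dy": 0,"dz": -1.5,"turn": 0},
    {"dx": 0,"dy": 0,"dz": 0,"turn": 0},
  ],
)

```text
clock: 21.65
position: [519.5, 418.6, 145.2]
tool_rot: [0.256, 0.967, 0.001, 0.001]
contact_force: [1.2, 0.4, -3.8]
grip_width: 52.1
finger_force: 3.0
```

Call:
send_rows(
  deltas=[
    {"dx": 0,"dy": 0,"dz": -4,"turn": 0},
    {"dx": 0,"dy": 0,"dz": 4,"turn": 0},
    {"dx": 0,"dy": 0,"dz": -4,"turn": 0},
    {"dx": 0,"dy": 0,"dz": 4,"turn": 0},
    {"dx": 0,"dy": 0,"dz": 0,"turn": 0},
  ],
)

```text
clock: 22.28
position: [517.8, 416.1, 140.3]
tool_rot: [0.255, 0.967, -0.002, -0.001]
contact_force: [-0.1, 0.3, -0.0]
grip_width: 48.1
finger_force: 0.0
```

```bash
python3 -c "
from h import *
p=status.read_state()['position'];print(p)
a=np.radians(-29.6);tilt(p[:2],np.array([np.cos(a),np.sin(a)]))"
```

```text
[517.76309176 416.08055454 140.34871477]
n 1148 s -17.0 9.0 z 7.0 72.0
dir [0.08 1.  ] lean deg (top toward u +) 4.6 [  9. 335.]
```

The slab slipped out of the pads but landed standing on its end (points z 7–72, lean under 5°). Next: back off and push it over.

Call:
send_rows(
  deltas=[
    {"dx": 0,"dy": 0,"dz": -1,"turn": 0},
    {"dx": -2.5,"dy": 0,"dz": 0,"turn": 0},
    {"dx": -2.5,"dy": 0,"dz": 0,"turn": 0},
    {"dx": 0,"dy": 0,"dz": 0,"turn": 0},
    {"dx": 0,"dy": 0,"dz": 0,"turn": 0},
  ],
  grip=0,
)

```text
clock: 22.95
position: [561.6, 394.2, 154.5]
tool_rot: [0.255, 0.967, 0.001, -0.0]
contact_force: [-0.7, -0.3, -0.0]
grip_width: 3.2
finger_force: 0.0
```

Call:
send_rows(
  deltas=[
    {"dx": 0,"dy": 0,"dz": 1.4,"turn": 0},
    {"dx": 0,"dy": 0,"dz": 1.4,"turn": 0},
    {"dx": 0,"dy": 0,"dz": 0,"turn": 0},
    {"dx": 1,"dy": 0,"dz": 0,"turn": 0},
    {"dx": 1,"dy": 0,"dz": 0,"turn": 0},
  ],
)

```text
clock: 23.58
position: [544.0, 404.1, 125.7]
tool_rot: [0.255, 0.967, 0.0, -0.0]
contact_force: [-0.7, 0.1, 0.4]
grip_width: 0.5
finger_force: 0.0
```

Call:
send_rows(
  deltas=[
    {"dx": 1,"dy": 0,"dz": 0,"turn": 0},
    {"dx": 1,"dy": 0,"dz": 0,"turn": 0},
    {"dx": 1,"dy": 0,"dz": 0,"turn": 0},
    {"dx": 0.7,"dy": 0,"dz": 0,"turn": 0},
    {"dx": 0,"dy": 0,"dz": 0,"turn": 0},
  ],
)

```text
clock: 24.2
position: [511.9, 422.0, 125.3]
tool_rot: [0.255, 0.967, 0.0, -0.0]
contact_force: [0.3, 0.9, -1.2]
grip_width: 0.0
finger_force: 0.0
```

Call:
send_rows(
  deltas=[
    {"dx": 0,"dy": 0,"dz": 0,"turn": 0},
    {"dx": -1,"dy": 0,"dz": -5,"turn": 0},
    {"dx": 0,"dy": 0,"dz": -5,"turn": 0},
    {"dx": 0,"dy": -6,"dz": 0,"turn": 0},
    {"dx": 0,"dy": -6,"dz": 0,"turn": 0},
  ],
  grip=6.8,
)

```text
clock: 24.82
position: [462.0, 311.4, 225.9]
tool_rot: [0.256, 0.967, 0.001, 0.001]
contact_force: [-0.3, -1.0, 0.6]
grip_width: 46.2
finger_force: 0.0
```

```bash
python3 -c "
from h import *
im=shot('top','top3.png');slabs(im);slabs(shot('side','side5.png'))
go(551.3,296.8,100,-19.2+180)"
```

```text
[198.   8.] [1515.3 -601.4] [ 84.1 192.8] 63.5 23.2
[300. 306.] [549.4 298.6] [51.9 70.7] 160.1 24.5
[371. 343.] [423.8 303.2] [52.  70.4] 135.5 24.6
[283. 404.] [475.8 447.9] [51.7 69.3] 147.6 24.6
pos [459.7 304.7 223.1] yaw 150.2 turn rad -0.185 cm [-8.91  2.26 12.31] rows>=2.5 q7 -0.19
```

View pics/side5.png

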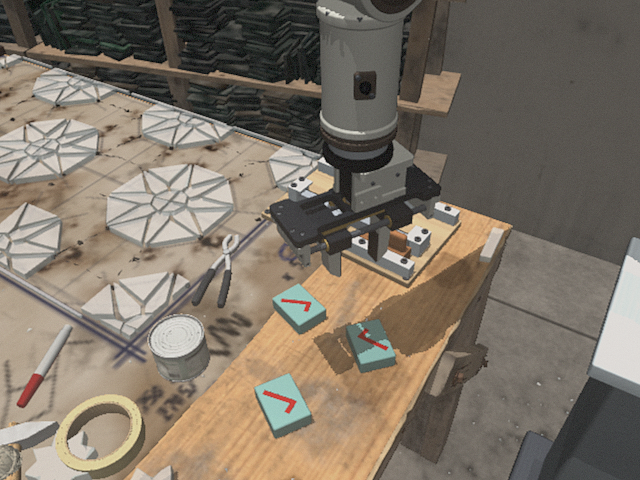

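All three ticks now face up. Next I'll pick slab 1.

Call:
send_rows(
  deltas=[
    {"dx": 0,"dy": 0,"dz": 0,"turn": -0.18},
    {"dx": -4.5,"dy": 1.1,"dz": 3,"turn": 0},
    {"dx": -4.4,"dy": 1.1,"dz": 3,"turn": 0},
    {"dx": 0,"dy": 0,"dz": 3,"turn": 0},
    {"dx": 0,"dy": 0,"dz": 0,"turn": 0},
  ],
  grip=7,
)

```text
clock: 25.55
position: [552.8, 302.3, 132.6]
tool_rot: [0.168, 0.986, -0.001, -0.002]
contact_force: [-0.1, 0.8, 0.8]
grip_width: 69.5
finger_force: 0.0
```

```bash
python3 -c "
from h import *
go(551.3,296.8,71,-19.2+180)"
```

```text
pos [552.8 302.3 132.6] yaw 160.6 turn rad -0.003 cm [-0.04 -0.56  6.16] rows>=1.0 q7 0.03
```

Call:
send_rows(
  deltas=[
    {"dx": 0,"dy": -0.5,"dz": 2,"turn": 0},
    {"dx": 0,"dy": 0,"dz": 2,"turn": 0},
    {"dx": 0,"dy": 0,"dz": 2.1,"turn": 0},
    {"dx": 0,"dy": 0,"dz": 0,"turn": 0},
  ],
)

```text
clock: 26.05
position: [550.6, 297.9, 72.0]
tool_rot: [0.167, 0.986, -0.001, -0.001]
contact_force: [0.5, 0.1, 0.2]
grip_width: 70.0
finger_force: 0.0
```

Call:
send_rows(
  deltas=[
    {"dx": 0,"dy": 0,"dz": 0,"turn": 0},
    {"dx": 0,"dy": 0,"dz": 0,"turn": 0},
    {"dx": 0,"dy": 0,"dz": 0,"turn": 0},
    {"dx": 0,"dy": 0,"dz": 0,"turn": 0},
    {"dx": 0,"dy": 0,"dz": 0,"turn": 0},
  ],
  grip=4.8,
  grip_force=30,
)

```text
clock: 26.68
position: [552.0, 298.9, 75.0]
tool_rot: [0.168, 0.986, 0.0, 0.0]
contact_force: [-0.9, -2.2, 5.6]
grip_width: 51.9
finger_force: 30.0
```

Call:
send_rows(
  deltas=[
    {"dx": 0,"dy": 0,"dz": -2,"turn": 0},
    {"dx": 0,"dy": 0,"dz": -4,"turn": 0},
    {"dx": 0,"dy": 0,"dz": -4,"turn": 0.16},
    {"dx": 0,"dy": 0,"dz": 0,"turn": 0.16},
    {"dx": 0,"dy": 0,"dz": 0,"turn": 0.16},
  ],
)

```text
clock: 27.3
position: [551.9, 299.1, 175.9]
tool_rot: [0.399, 0.917, 0.001, 0.0]
contact_force: [-0.2, -0.8, -2.0]
grip_width: 51.5
finger_force: 30.0
```

Call:
send_rows(
  deltas=[
    {"dx": 0,"dy": 0,"dz": 0,"turn": 0.16},
    {"dx": 0,"dy": 0,"dz": 0,"turn": 0.16},
    {"dx": 0,"dy": 0,"dz": 0,"turn": 0.16},
    {"dx": 0,"dy": 0,"dz": 0,"turn": 0.17},
    {"dx": 0,"dy": 0,"dz": 0,"turn": 0.18},
  ],
)

```text
clock: 27.92
position: [551.4, 299.1, 175.0]
tool_rot: [0.735, 0.678, 0.0, -0.0]
contact_force: [0.3, 0.4, -1.1]
grip_width: 52.0
finger_force: 30.0
```

```bash
python3 -c "
from h import *
go(*J(82,-30),83,85.5)"
```

```text
pos [551.4 299.1 175. ] yaw 85.3 turn rad -0.003 cm [-26.98  12.82   9.2 ] rows>=5.0 q7 -1.11
```

Call:
send_rows(
  deltas=[
    {"dx": -5.4,"dy": 2.5,"dz": 0,"turn": 0},
    {"dx": -5.4,"dy": 2.5,"dz": 0,"turn": 0},
    {"dx": -5.4,"dy": 2.5,"dz": 0,"turn": 0},
    {"dx": -5.4,"dy": 2.6,"dz": 0,"turn": 0},
    {"dx": -5.4,"dy": 2.7,"dz": 0,"turn": 0},
  ],
)

```text
clock: 28.55
position: [659.3, 18.4, 175.3]
tool_rot: [0.733, 0.68, 0.001, -0.0]
contact_force: [0.9, 0.3, -1.8]
grip_width: 51.6
finger_force: 30.0
```

Call:
send_rows(
  deltas=[
    {"dx": 0,"dy": 0,"dz": 2,"turn": 0},
    {"dx": 0,"dy": 0,"dz": 1,"turn": 0},
    {"dx": 0,"dy": 0,"dz": 0,"turn": 0},
  ],
)

```text
clock: 28.92
position: [657.5, 22.2, 143.6]
tool_rot: [0.732, 0.681, -0.0, -0.001]
contact_force: [0.7, 0.5, -1.2]
grip_width: 51.4
finger_force: 30.0
```

```bash
python3 -c "
from h import *
go(*J(82,-30),88,85.5);print(status.read_state()['grip_width'],status.read_state()['finger_force'])"
```

```text
pos [657.5  22.2 143.6] yaw 85.8 turn rad 0.006 cm [-0.2   0.06  5.56] rows>=0.9 q7 -0.64
51.41641994442867 29.99989002943039
```

Call:
send_rows(
  deltas=[
    {"dx": -0.2,"dy": 0.1,"dz": 2,"turn": 0},
    {"dx": 0,"dy": 0,"dz": 1.8,"turn": 0},
    {"dx": 0,"dy": 0,"dz": 1.0,"turn": 0},
    {"dx": 0,"dy": 0,"dz": 0.7,"turn": 0},
    {"dx": 0,"dy": 0,"dz": 0,"turn": 0},
  ],
)

```text
clock: 29.55
position: [659.4, 17.9, 88.6]
tool_rot: [0.733, 0.68, -0.0, -0.0]
contact_force: [-0.6, -0.4, -1.5]
grip_width: 51.8
finger_force: 30.0
```

Call:
send_rows(
  deltas=[
    {"dx": 0,"dy": 0,"dz": 0,"turn": 0},
    {"dx": 0,"dy": 0,"dz": 0,"turn": 0},
    {"dx": 0,"dy": 0,"dz": -2,"turn": 0},
    {"dx": 0,"dy": 0,"dz": -5,"turn": 0},
    {"dx": 0,"dy": 0,"dz": -3,"turn": -0.15},
  ],
  grip=5.8,
)

```text
clock: 30.18
position: [660.9, 18.6, 193.7]
tool_rot: [0.679, 0.734, 0.002, 0.002]
contact_force: [0.3, -0.0, 0.4]
grip_width: 58.1
finger_force: 0.0
```

Call:
send_rows(
  deltas=[
    {"dx": 0,"dy": 0,"dz": 0,"turn": -0.15},
    {"dx": 0,"dy": 0,"dz": 0,"turn": -0.15},
    {"dx": 0,"dy": 0,"dz": 0,"turn": -0.15},
    {"dx": 0,"dy": 0,"dz": 0,"turn": -0.15},
    {"dx": 0,"dy": 0,"dz": 0,"turn": -0.14},
  ],
  grip=7,
)

```text
clock: 30.8
position: [660.2, 17.7, 191.3]
tool_rot: [0.367, 0.93, 0.0, 0.001]
contact_force: [0.9, 0.6, -0.3]
grip_width: 70.3
finger_force: 0.0
```

```bash
python3 -c "
from h import *
go(426.4,302.4,130,137)"
```

```text
pos [660.2  17.7 191.3] yaw 136.9 turn rad -0.002 cm [36.51  4.88  6.13] rows>=6.0 q7 0.19
```

Call:
send_rows(
  deltas=[
    {"dx": 5.8,"dy": 0.7,"dz": 0,"turn": 0},
    {"dx": 5.8,"dy": 0.7,"dz": 0,"turn": 0},
    {"dx": 5.8,"dy": 0.7,"dz": 0,"turn": 0},
    {"dx": 5.8,"dy": 0.7,"dz": 0,"turn": 0},
    {"dx": 5.8,"dy": 0.7,"dz": 0,"turn": 0},
  ],
)

```text
clock: 31.42
position: [472.2, 243.7, 191.0]
tool_rot: [0.37, 0.929, 0.001, 0.001]
contact_force: [0.9, 0.6, 0.1]
grip_width: 70.1
finger_force: 0.0
```

Call:
send_rows(
  deltas=[
    {"dx": 4,"dy": 0.7,"dz": 2,"turn": 0},
    {"dx": 3.4,"dy": 0.7,"dz": 4,"turn": 0},
    {"dx": 0,"dy": 0,"dz": 0,"turn": 0},
    {"dx": 0,"dy": 0,"dz": 0,"turn": 0},
  ],
)

```text
clock: 31.92
position: [429.5, 303.5, 130.4]
tool_rot: [0.369, 0.929, 0.0, 0.001]
contact_force: [1.0, 0.5, -0.0]
grip_width: 69.8
finger_force: 0.0
```

```bash
python3 -c "
from h import *
im=shot('top','top4.png');slabs(im,18,40);slabs(shot('side'),18,40)
go(426.4,302.4,72,137);print(inJ((657.5,18)))"
```

```text
[444. 238.] [571.3 -21.4] [ 16.4 291.8] 176.7 29.5
[420. 190.] [658.8  18.1] [52.7 71.1] 85.4 34.8
[184. 296.] [477.6 446.9] [52.1 69.6] 147.9 23.6
[254.  10.] [1374.9 -687.3] [ 69.8 150.6] 106.5 26.5
[193.   9.] [1542.1 -584.5] [ 78.1 129. ] 20.2 29.1
[328. 184.] [657.4  23. ] [50.8 82.6] 86.5 36.0
[371. 343.] [424.5 304.3] [51.2 69.1] 136.9 24.6
[283. 404.] [476.  447.8] [51.7 69.4] 147.9 24.7
pos [430.5 302.8 130.5] yaw 136.5 turn rad -0.009 cm [ 0.27 -0.3   5.85] rows>=0.9 q7 -0.53
[ 81.7 -32.2]
```

Slab 1 is well placed at jig (82, −31). Now the second.

Call:
send_rows(
  deltas=[
    {"dx": 0.3,"dy": -0.3,"dz": 2,"turn": -0.01},
    {"dx": 0,"dy": 0,"dz": 2,"turn": 0},
    {"dx": 0,"dy": 0,"dz": 1.8,"turn": 0},
    {"dx": 0,"dy": 0,"dz": 0,"turn": 0},
  ],
)

```text
clock: 32.52
position: [423.4, 302.3, 69.2]
tool_rot: [0.365, 0.931, -0.001, -0.001]
contact_force: [-0.1, 0.6, 0.3]
grip_width: 70.2
finger_force: 0.0
```

Call:
send_rows(
  deltas=[
    {"dx": 0,"dy": 0,"dz": 0,"turn": 0},
    {"dx": 0,"dy": 0,"dz": 0,"turn": 0},
    {"dx": 0,"dy": 0,"dz": 0,"turn": 0},
    {"dx": 0,"dy": 0,"dz": 0,"turn": 0},
    {"dx": 0,"dy": 0,"dz": 0,"turn": 0},
  ],
  grip=4.8,
  grip_force=30,
)

```text
clock: 33.15
position: [424.8, 303.6, 71.8]
tool_rot: [0.365, 0.931, 0.001, 0.0]
contact_force: [-0.2, 0.2, 3.7]
grip_width: 52.2
finger_force: 30.0
```

Call:
send_rows(
  deltas=[
    {"dx": 0,"dy": 0,"dz": -2,"turn": 0},
    {"dx": 0,"dy": 0,"dz": -4,"turn": 0},
    {"dx": 0,"dy": 0,"dz": -4,"turn": 0.17},
    {"dx": 0,"dy": 0,"dz": 0,"turn": 0.18},
    {"dx": 0,"dy": 0,"dz": 0,"turn": 0.18},
  ],
)

```text
clock: 33.78
position: [424.5, 303.0, 172.7]
tool_rot: [0.598, 0.801, 0.0, 0.0]
contact_force: [0.1, -0.2, -2.4]
grip_width: 51.6
finger_force: 30.0
```

Call:
send_rows(
  deltas=[
    {"dx": 0,"dy": 0,"dz": 0,"turn": 0.18},
    {"dx": 0,"dy": 0,"dz": 0,"turn": 0.19},
    {"dx": 0,"dy": 0,"dz": 0,"turn": 0},
  ],
)

```text
clock: 34.15
position: [424.3, 303.1, 172.1]
tool_rot: [0.732, 0.681, 0.0, 0.001]
contact_force: [-0.1, 0.5, -1.6]
grip_width: 51.9
finger_force: 30.0
```

```bash
python3 -c "
from h import *
go(*J(0,-30),175,85.5)"
```

```text
pos [424.3 303.1 172.1] yaw 85.9 turn rad 0.007 cm [-26.37  17.32  -0.29] rows>=5.1 q7 -1.24
```

Call:
send_rows(
  deltas=[
    {"dx": -4.4,"dy": 2.9,"dz": 0,"turn": 0.007},
    {"dx": -4.4,"dy": 2.9,"dz": 0,"turn": 0},
    {"dx": -4.4,"dy": 2.9,"dz": 0,"turn": 0},
    {"dx": -4.4,"dy": 2.9,"dz": 0,"turn": 0},
    {"dx": -4.4,"dy": 2.9,"dz": 0,"turn": 0},
  ],
)

```text
clock: 34.78
position: [552.1, 70.8, 171.7]
tool_rot: [0.733, 0.68, 0.0, -0.0]
contact_force: [0.6, 0.3, -1.7]
grip_width: 51.5
finger_force: 30.0
```

Call:
send_rows(
  deltas=[
    {"dx": -4.4,"dy": 2.8,"dz": 0,"turn": 0},
    {"dx": 0,"dy": 0,"dz": 2,"turn": 0},
    {"dx": 0,"dy": 0,"dz": 1,"turn": 0},
    {"dx": 0,"dy": 0,"dz": 0,"turn": 0},
  ],
)

```text
clock: 35.28
position: [574.5, 28.0, 140.4]
tool_rot: [0.734, 0.68, -0.001, -0.001]
contact_force: [0.1, -0.2, -1.9]
grip_width: 51.7
finger_force: 30.0
```

```bash
python3 -c "
from h import *
go(*J(0,-30),84.5,85.5);print(status.read_state()['grip_width'],status.read_state()['finger_force'])"
```

```text
pos [574.5  28.  140.4] yaw 85.6 turn rad 0.002 cm [-0.12  0.18  5.59] rows>=0.9 q7 -0.69
51.68972630566716 29.999370574951172
```

Call:
send_rows(
  deltas=[
    {"dx": -0.1,"dy": 0.2,"dz": 2,"turn": 0},
    {"dx": 0,"dy": 0,"dz": 1.8,"turn": 0},
    {"dx": 0,"dy": 0,"dz": 1.0,"turn": 0},
    {"dx": 0,"dy": 0,"dz": 0.7,"turn": 0},
    {"dx": 0,"dy": 0,"dz": 0,"turn": 0},
  ],
)

```text
clock: 35.9
position: [577.6, 25.3, 85.7]
tool_rot: [0.735, 0.678, -0.0, -0.0]
contact_force: [-0.0, 0.3, -1.6]
grip_width: 51.3
finger_force: 30.0
```

Call:
send_rows(
  deltas=[
    {"dx": 0,"dy": 0,"dz": 0,"turn": 0},
    {"dx": 0,"dy": 0,"dz": 0,"turn": 0},
    {"dx": 0,"dy": 0,"dz": -2,"turn": 0},
    {"dx": 0,"dy": 0,"dz": -5,"turn": 0},
    {"dx": 0,"dy": 0,"dz": -3,"turn": -0.18},
  ],
  grip=5.8,
)

```text
clock: 36.52
position: [579.0, 25.9, 190.3]
tool_rot: [0.669, 0.743, 0.001, 0.002]
contact_force: [0.3, -0.3, -0.0]
grip_width: 58.1
finger_force: 0.0
```

Call:
send_rows(
  deltas=[
    {"dx": 0,"dy": 0,"dz": 0,"turn": -0.18},
    {"dx": 0,"dy": 0,"dz": 0,"turn": -0.18},
    {"dx": 0,"dy": 0,"dz": 0,"turn": -0.18},
    {"dx": 0,"dy": 0,"dz": 0,"turn": -0.18},
    {"dx": 0,"dy": 0,"dz": 0,"turn": -0.18},
  ],
  grip=7,
)

```text
clock: 37.15
position: [578.3, 25.0, 188.0]
tool_rot: [0.279, 0.96, -0.0, 0.001]
contact_force: [0.4, 0.3, -0.1]
grip_width: 70.2
finger_force: 0.0
```

```bash
python3 -c "
from h import *
go(477.6,446.9,130,147.7)"
```

```text
pos [578.3  25.  188. ] yaw 147.6 turn rad -0.002 cm [31.06 30.28  5.8 ] rows>=7.1 q7 0.30
```

Call:
send_rows(
  deltas=[
    {"dx": 4,"dy": 4,"dz": 0,"turn": 0},
    {"dx": 4,"dy": 4,"dz": 0,"turn": 0},
    {"dx": 4,"dy": 4,"dz": 0,"turn": 0},
    {"dx": 4,"dy": 4,"dz": 0,"turn": 0},
    {"dx": 4,"dy": 4,"dz": 0,"turn": 0},
  ],
)

```text
clock: 37.78
position: [517.8, 303.2, 188.1]
tool_rot: [0.282, 0.959, 0.0, 0.001]
contact_force: [0.5, -0.2, 0.2]
grip_width: 70.1
finger_force: 0.0
```

Call:
send_rows(
  deltas=[
    {"dx": 4,"dy": 4,"dz": 1.5,"turn": 0},
    {"dx": 4,"dy": 3.5,"dz": 2,"turn": 0},
    {"dx": 2.8,"dy": 2.5,"dz": 2,"turn": 0},
    {"dx": 0,"dy": 0,"dz": 0,"turn": 0},
    {"dx": 0,"dy": 0,"dz": 0,"turn": 0},
  ],
)

```text
clock: 38.4
position: [481.7, 443.7, 132.4]
tool_rot: [0.282, 0.959, 0.0, 0.001]
contact_force: [0.0, -0.0, -0.3]
grip_width: 70.1
finger_force: 0.0
```

```bash
python3 -c "
from h import *
slabs(shot('side'),18,40);slabs(shot('top'),18,40)
go(477.6,446.9,72,147.7)"
```

```text
[204.   8.] [1497.7 -603.3] [ 58.4 112.8] 73.2 26.5
[333. 184.] [655.8  18.7] [51.5 91.2] 87.7 34.9
[370. 200.] [576.1  27.9] [53.5 82.5] 83.8 34.8
[283. 403.] [475.7 448. ] [51.5 70. ] 148.2 24.7
[444. 228.] [588.3 -24.7] [ 15.5 262.9] 175.6 28.4
[420. 190.] [658.6  18.7] [52.2 71. ] 85.5 35.0
[418. 234.] [576.8  23.9] [51.8 70.9] 85.5 35.2
pos [482.7 442.7 132.4] yaw 147.1 turn rad -0.010 cm [0.66 0.08 6.04] rows>=1.0 q7 -0.38
```

Call:
send_rows(
  deltas=[
    {"dx": 0.7,"dy": 0.1,"dz": 2,"turn": -0.01},
    {"dx": 0,"dy": 0,"dz": 2,"turn": 0},
    {"dx": 0,"dy": 0,"dz": 1.8,"turn": 0},
    {"dx": 0,"dy": 0,"dz": 0,"turn": 0},
  ],
)

```text
clock: 39.0
position: [474.8, 447.3, 70.5]
tool_rot: [0.277, 0.961, -0.002, -0.001]
contact_force: [0.2, 0.7, 0.5]
grip_width: 70.0
finger_force: 0.0
```

Call:
send_rows(
  deltas=[
    {"dx": 0,"dy": 0,"dz": 0,"turn": 0},
    {"dx": 0,"dy": 0,"dz": 0,"turn": 0},
    {"dx": 0,"dy": 0,"dz": 0,"turn": 0},
    {"dx": 0,"dy": 0,"dz": 0,"turn": 0},
    {"dx": 0,"dy": 0,"dz": 0,"turn": 0},
  ],
  grip=4.8,
  grip_force=30,
)

```text
clock: 39.62
position: [475.9, 449.0, 74.0]
tool_rot: [0.277, 0.961, 0.0, 0.0]
contact_force: [-0.1, -1.3, 5.7]
grip_width: 51.5
finger_force: 30.0
```

Call:
send_rows(
  deltas=[
    {"dx": 0,"dy": 0,"dz": -2,"turn": 0},
    {"dx": 0,"dy": 0,"dz": -4,"turn": 0},
    {"dx": 0,"dy": 0,"dz": -4,"turn": 0.18},
    {"dx": 0,"dy": 0,"dz": 0,"turn": 0.18},
    {"dx": 0,"dy": 0,"dz": 0,"turn": 0.18},
  ],
)

```text
clock: 40.25
position: [475.8, 448.7, 174.8]
tool_rot: [0.526, 0.851, 0.001, 0.0]
contact_force: [-0.3, -0.3, -2.3]
grip_width: 51.9
finger_force: 30.0
```

Call:
send_rows(
  deltas=[
    {"dx": 0,"dy": 0,"dz": 0,"turn": 0.18},
    {"dx": 0,"dy": 0,"dz": 0,"turn": 0.18},
    {"dx": 0,"dy": 0,"dz": 0,"turn": 0.18},
    {"dx": 0,"dy": 0,"dz": 0,"turn": 0},
  ],
)

```text
clock: 40.75
position: [475.5, 448.8, 174.1]
tool_rot: [0.731, 0.683, 0.0, 0.0]
contact_force: [0.1, -0.3, -2.6]
grip_width: 51.6
finger_force: 30.0
```

```bash
python3 -c "
from h import *
go(*J(-82,-30),175,85.5)"
```

```text
pos [475.5 448.8 174.1] yaw 86.1 turn rad 0.010 cm [-41.3    5.16  -0.09] rows>=6.7 q7 -1.32
```

Call:
send_rows(
  deltas=[
    {"dx": -5.5,"dy": 0.7,"dz": 0,"turn": 0.01},
    {"dx": -5.5,"dy": 0.7,"dz": 0,"turn": 0},
    {"dx": -5.5,"dy": 0.7,"dz": 0,"turn": 0},
    {"dx": -5.5,"dy": 0.7,"dz": 0,"turn": 0},
    {"dx": -5.5,"dy": 0.7,"dz": 0,"turn": 0},
  ],
)

```text
clock: 41.38
position: [489.0, 170.1, 173.7]
tool_rot: [0.733, 0.68, 0.0, 0.0]
contact_force: [0.7, -0.5, -1.7]
grip_width: 51.2
finger_force: 30.0
```

Call:
send_rows(
  deltas=[
    {"dx": -5.5,"dy": 0.7,"dz": 0,"turn": 0},
    {"dx": -5,"dy": 0.6,"dz": 0,"turn": 0},
    {"dx": -3.2,"dy": 0.4,"dz": 1,"turn": 0},
    {"dx": 0,"dy": 0,"dz": 2,"turn": 0},
    {"dx": 0,"dy": 0,"dz": 0,"turn": 0},
  ],
)

```text
clock: 42.0
position: [493.8, 34.5, 142.2]
tool_rot: [0.734, 0.679, -0.001, -0.001]
contact_force: [0.1, 0.8, -2.1]
grip_width: 51.8
finger_force: 30.0
```

```bash
python3 -c "
from h import *
go(*J(-82,-30),87,85.5);print(status.read_state()['grip_width'],status.read_state()['finger_force'])"
```

```text
pos [493.8  34.5 142.2] yaw 85.5 turn rad 0.001 cm [-0.14  0.08  5.52] rows>=0.9 q7 -0.71
51.838446933018616 29.99966561794281
```

Call:
send_rows(
  deltas=[
    {"dx": -0.1,"dy": 0.1,"dz": 2,"turn": 0},
    {"dx": 0,"dy": 0,"dz": 1.8,"turn": 0},
    {"dx": 0,"dy": 0,"dz": 1.0,"turn": 0},
    {"dx": 0,"dy": 0,"dz": 0.7,"turn": 0},
    {"dx": 0,"dy": 0,"dz": 0,"turn": 0},
  ],
)

```text
clock: 42.62
position: [495.6, 33.0, 87.8]
tool_rot: [0.735, 0.678, -0.0, -0.0]
contact_force: [0.8, 0.1, -2.3]
grip_width: 51.7
finger_force: 30.0
```

Call:
send_rows(
  deltas=[
    {"dx": 0,"dy": 0,"dz": 0,"turn": 0},
    {"dx": 0,"dy": 0,"dz": 0,"turn": 0},
    {"dx": 0,"dy": 0,"dz": -2,"turn": 0},
    {"dx": 0,"dy": 0,"dz": -5,"turn": 0},
    {"dx": 0,"dy": 0,"dz": -3,"turn": -0.17},
  ],
  grip=5.8,
)

```text
clock: 43.25
position: [496.8, 33.4, 191.7]
tool_rot: [0.673, 0.74, 0.001, 0.001]
contact_force: [-0.1, -0.6, 0.0]
grip_width: 57.9
finger_force: 0.0
```

Call:
send_rows(
  deltas=[
    {"dx": 0,"dy": 0,"dz": 0,"turn": -0.18},
    {"dx": 0,"dy": 0,"dz": 0,"turn": -0.18},
    {"dx": 0,"dy": 0,"dz": 0,"turn": -0.18},
    {"dx": 0,"dy": 0,"dz": 0,"turn": -0.18},
    {"dx": 0,"dy": 0,"dz": 0,"turn": -0.18},
  ],
  grip=3.4,
)

```text
clock: 43.88
position: [496.2, 32.6, 189.8]
tool_rot: [0.284, 0.959, -0.0, 0.001]
contact_force: [0.3, 0.4, 0.3]
grip_width: 34.2
finger_force: 0.0
```

Call:
send_rows(
  deltas=[
    {"dx": 0,"dy": 0,"dz": 0,"turn": -0.18},
    {"dx": 0,"dy": 0,"dz": 0,"turn": -0.18},
    {"dx": 0,"dy": 0,"dz": 0,"turn": -0.14},
    {"dx": 0,"dy": 6,"dz": 0,"turn": 0},
    {"dx": 0,"dy": 6,"dz": 0,"turn": 0},
  ],
)

```text
clock: 44.5
position: [506.7, 152.1, 189.7]
tool_rot: [0.043, 0.999, -0.0, 0.001]
contact_force: [1.0, 0.1, 0.6]
grip_width: 34.1
finger_force: 0.0
```

Call:
send_rows(
  deltas=[
    {"dx": 0,"dy": 5,"dz": 0,"turn": 0},
    {"dx": 0,"dy": 5,"dz": 0,"turn": 0},
    {"dx": 0,"dy": 0,"dz": 0,"turn": 0},
  ],
)

```text
clock: 44.88
position: [512.6, 257.6, 190.9]
tool_rot: [0.037, 0.999, 0.002, 0.001]
contact_force: [-0.8, 1.0, -0.2]
grip_width: 34.4
finger_force: 0.0
```

```bash
python3 -c "
from h import *
im=shot('top','top5.png')
cv2.imwrite('pics/top5c.png',cv2.resize(cv2.cvtColor(im['color'],cv2.COLOR_RGB2BGR)[130:340,300:480],None,fx=2.5,fy=2.5))
for r in slabs(im,18,40): print(inJ(r[1]))
W=cloud(im);z=W[...,2];reg=np.zeros(z.shape,bool);reg[140:330,335:465]=1
for r in rects(reg&(z>62)&(z<80),W,15): print('hi',inJ(r[1]))
go(*J(40,24),150,175.5)"
```

```text
[446. 210.] [621.3 -25.2] [ 13.3 193.7] 174.6 29.0
[420. 190.] [658.7  18.2] [52.8 71. ] 85.4 35.0
[418. 234.] [577.  24.] [52.1 70.4] 85.3 35.2
[ 49.  -78.1]
[ 82.9 -31.9]
[  1.  -32.5]
[390. 208.] [620.3  78. ] [19.9 21.4] 85.6 67.4
hi [39.9 24.7]
pos [513.2 254.5 190.1] yaw 175.6 turn rad 0.001 cm [-12.08 -16.83   4.01] rows>=3.4 q7 0.35
```

View pics/top5c.png

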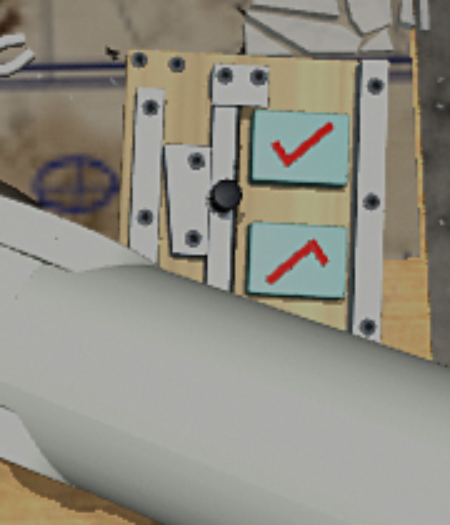

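Two slabs lie flat and square in the jig with ticks up; the arm hides the third, so I'll check it from the side.

```bash
python3 -c "
from h import *
im=shot('side','side6.png')
for r in slabs(im,30,40): print(inJ(r[1]))"
```

```text
[190.   7.] [1541.6 -558.1] [ 45.7 123.5] 10.9 35.1
[374. 202.] [562.7  25.2] [28.7 72.7] 83.2 35.8
[409. 216.] [493.7  32.3] [51.1 87.5] 84.5 36.6
[1008.3 -537.1]
[-13.4 -32.5]
[-82.7 -30.8]
```

Call:
send_rows(
  deltas=[
    {"dx": -4,"dy": -5.6,"dz": 0,"turn": 0},
    {"dx": -4,"dy": -5.6,"dz": 0,"turn": 0},
    {"dx": -4,"dy": -5.6,"dz": 2,"turn": 0},
    {"dx": 0,"dy": 0,"dz": 2,"turn": 0},
    {"dx": 0,"dy": 0,"dz": 0,"turn": 0},
  ],
)

```text
clock: 45.6
position: [607.4, 90.8, 149.5]
tool_rot: [0.042, 0.999, -0.0, -0.002]
contact_force: [-0.5, 0.5, -0.3]
grip_width: 33.9
finger_force: 0.0
```

```bash
python3 -c "
from h import *
im=shot('top')
for r in slabs(im,30,40): print(inJ(r[1]))
go(*J(40,24.3),107,175.5)"
```

```text
[419. 238.] [569.   24.6] [36.5 70. ] 85.9 35.5
[416. 280.] [495.   30.7] [51.3 71. ] 85.8 35.6
[ -7.1 -32.6]
[-81.3 -32.3]
pos [607.6  92.7 150.8] yaw 175.3 turn rad -0.003 cm [-1.39 -1.41  4.38] rows>=0.8 q7 0.64
```

Call:
send_rows(
  deltas=[
    {"dx": -1.4,"dy": -1.4,"dz": 0,"turn": 0},
    {"dx": 0,"dy": 0,"dz": 0,"turn": 0},
    {"dx": 0,"dy": 0,"dz": 2.4,"turn": 0},
    {"dx": 0,"dy": 0,"dz": 1.9,"turn": 0},
    {"dx": 0,"dy": 0,"dz": 0,"turn": 0},
  ],
)

```text
clock: 46.28
position: [619.7, 78.1, 105.1]
tool_rot: [0.04, 0.999, -0.0, -0.002]
contact_force: [0.9, -0.5, -0.0]
grip_width: 33.5
finger_force: 0.0
```

Call:
send_rows(
  deltas=[
    {"dx": 0,"dy": 0,"dz": 0,"turn": 0},
    {"dx": 0,"dy": 0,"dz": 0,"turn": 0},
    {"dx": 0,"dy": 0,"dz": 0,"turn": 0},
    {"dx": 0,"dy": 0,"dz": 0,"turn": 0},
  ],
  grip=1.4,
  grip_force=20,
)

```text
clock: 46.78
position: [621.5, 77.3, 108.0]
tool_rot: [0.041, 0.999, -0.001, -0.0]
contact_force: [-2.0, -4.2, 0.9]
grip_width: 20.1
finger_force: 20.0
```

Call:
send_rows(
  deltas=[
    {"dx": 0,"dy": -0.3,"dz": 0,"turn": 0},
    {"dx": 0,"dy": -0.3,"dz": 0,"turn": 0},
    {"dx": 0,"dy": -0.3,"dz": 0,"turn": 0},
    {"dx": 0,"dy": -0.3,"dz": 0,"turn": 0},
    {"dx": 0,"dy": -0.3,"dz": 0,"turn": 0},
  ],
)

```text
clock: 47.4
position: [620.4, 64.5, 108.0]
tool_rot: [0.04, 0.999, 0.001, 0.0]
contact_force: [-0.1, 5.4, -3.3]
grip_width: 19.9
finger_force: 20.0
```

```bash
python3 -c "
from h import *
s=status.read_state();print(inJ(s['position'][:2]),s['contact_force'],s['grip_width'])"
```

```text
[41.1 11.3] [-0.13563184  5.36496143 -3.30205907] 19.906781399852992
```

Call:
send_rows(
  deltas=[
    {"dx": 0,"dy": -0.2,"dz": 0,"turn": 0},
    {"dx": 0,"dy": -0.2,"dz": 0,"turn": 0},
    {"dx": 0,"dy": -0.1,"dz": 0,"turn": 0},
    {"dx": 0,"dy": 0,"dz": 0,"turn": 0},
  ],
)

```text
clock: 47.9
position: [620.1, 60.9, 108.1]
tool_rot: [0.04, 0.999, 0.002, 0.001]
contact_force: [2.6, 7.8, -5.1]
grip_width: 20.1
finger_force: 20.0
```

```bash
python3 -c "
from h import *
s=status.read_state();print(inJ(s['position'][:2]),s['contact_force'],s['grip_width'])"
```

```text
[41.1  7.6] [ 2.61917344  7.84844619 -5.1044573 ] 20.051934612716163
```

Call:
send_rows(
  deltas=[
    {"dx": 0,"dy": -0.2,"dz": 0,"turn": 0},
    {"dx": 0,"dy": -0.2,"dz": 0,"turn": 0},
    {"dx": 0,"dy": 0,"dz": 0,"turn": 0},
  ],
)

```text
clock: 48.28
position: [620.0, 60.5, 108.1]
tool_rot: [0.038, 0.999, 0.005, 0.001]
contact_force: [5.8, 15.3, -9.9]
grip_width: 19.7
finger_force: 20.0
```

```bash
python3 -c "
from h import *
s=status.read_state();print(inJ(s['position'][:2]),s['contact_force'],s['grip_width'])"
```

```text
[41.   7.3] [ 5.83332872 15.3355044  -9.85446449] 19.717928127942365
```

Call:
send_rows(
  deltas=[
    {"dx": 0,"dy": 0.3,"dz": 0,"turn": 0},
    {"dx": 0,"dy": 0,"dz": 0,"turn": 0},
  ],
)

```text
clock: 48.52
position: [620.1, 60.8, 108.1]
tool_rot: [0.039, 0.999, 0.003, 0.001]
contact_force: [2.2, 10.3, -5.6]
grip_width: 19.9
finger_force: 20.0
```

Call:
send_rows(
  deltas=[
    {"dx": 0,"dy": 0,"dz": 0,"turn": 0},
    {"dx": 0,"dy": 0,"dz": 0,"turn": 0},
    {"dx": 0,"dy": 0,"dz": 0,"turn": 0},
    {"dx": 0,"dy": 0,"dz": -4,"turn": 0},
    {"dx": 0,"dy": 0,"dz": 0,"turn": 0},
  ],
  grip=3.4,
)

```text
clock: 49.15
position: [621.5, 57.4, 150.8]
tool_rot: [0.041, 0.999, 0.0, 0.002]
contact_force: [0.2, 0.1, -1.1]
grip_width: 34.1
finger_force: 0.0
```

```bash
python3 -c "
from h import *
im=shot('top')
W=cloud(im);z=W[...,2];reg=np.zeros(z.shape,bool);reg[140:330,335:465]=1
for r in rects(reg&(z>62)&(z<72),W,15): print('hi',inJ(r[1]))
for r in slabs(im,30,40): print(inJ(r[1]))
go(*J(-101,55),150,175.5)"
```

```text
[370. 288.] [482.4 119.3] [12.7 43.1] 174.7 65.0
hi [-100.8   55.1]
[421. 233.] [579.  21.] [56.  78.6] 85.1 35.5
[421. 282.] [492.9  24.1] [55.  71.3] 86.0 35.7
[  3.2 -35.4]
[-82.9 -39. ]
pos [620.7  56.8 149.2] yaw 175.3 turn rad -0.004 cm [14.3   5.14 -0.08] rows>=2.5 q7 0.71
```

Call:
send_rows(
  deltas=[
    {"dx": 4.8,"dy": 1.7,"dz": 0,"turn": 0},
    {"dx": 4.8,"dy": 1.7,"dz": 0,"turn": 0},
    {"dx": 4.7,"dy": 1.7,"dz": 0,"turn": 0},
    {"dx": 0,"dy": 0,"dz": 0,"turn": 0},
    {"dx": 0,"dy": 0,"dz": 1,"turn": 0},
  ],
)

```text
clock: 49.82
position: [482.5, 118.9, 137.6]
tool_rot: [0.041, 0.999, -0.0, 0.001]
contact_force: [0.5, -0.5, 0.7]
grip_width: 34.0
finger_force: 0.0
```

```bash
python3 -c "
from h import *
go(*J(-101,55),107,175.5)"
```

```text
pos [482.5 118.9 137.6] yaw 175.3 turn rad -0.004 cm [0.03 0.03 3.06] rows>=0.5 q7 0.45
```

Call:
send_rows(
  deltas=[
    {"dx": 0,"dy": 0,"dz": 1.5,"turn": 0},
    {"dx": 0,"dy": 0,"dz": 1.4,"turn": 0},
    {"dx": 0,"dy": 0,"dz": 0,"turn": 0},
  ],
)

```text
clock: 50.2
position: [480.8, 119.3, 107.1]
tool_rot: [0.041, 0.999, -0.0, -0.001]
contact_force: [-0.2, 0.5, 0.7]
grip_width: 34.0
finger_force: 0.0
```

Call:
send_rows(
  deltas=[
    {"dx": 0,"dy": 0,"dz": 0,"turn": 0},
    {"dx": 0,"dy": 0,"dz": 0,"turn": 0},
    {"dx": 0,"dy": 0,"dz": 0,"turn": 0},
    {"dx": 0,"dy": 0,"dz": 0,"turn": 0},
  ],
  grip=0.8,
  grip_force=20,
)

```text
clock: 50.7
position: [481.5, 119.6, 109.0]
tool_rot: [0.041, 0.999, -0.0, 0.0]
contact_force: [-0.3, -0.1, 0.1]
grip_width: 13.3
finger_force: 20.0
```

Call:
send_rows(
  deltas=[
    {"dx": -1.8,"dy": 0,"dz": 0,"turn": 0},
    {"dx": -1.8,"dy": 0,"dz": 0,"turn": 0},
    {"dx": -1.8,"dy": 0,"dz": 0,"turn": 0},
    {"dx": -1.8,"dy": 0,"dz": 0,"turn": 0},
    {"dx": -1.8,"dy": 0,"dz": 0,"turn": 0},
  ],
)

```text
clock: 51.32
position: [571.5, 112.4, 109.0]
tool_rot: [0.041, 0.999, 0.0, -0.0]
contact_force: [-1.0, -0.1, 2.2]
grip_width: 12.7
finger_force: 20.0
```

Call:
send_rows(
  deltas=[
    {"dx": -0.3,"dy": 0,"dz": 0,"turn": 0},
    {"dx": -0.3,"dy": 0,"dz": 0,"turn": 0},
    {"dx": -0.3,"dy": 0,"dz": 0,"turn": 0},
    {"dx": -0.3,"dy": 0,"dz": 0,"turn": 0},
    {"dx": -0.3,"dy": 0,"dz": 0,"turn": 0},
  ],
)

```text
clock: 51.95
position: [586.0, 111.4, 109.0]
tool_rot: [0.04, 0.999, 0.0, -0.0]
contact_force: [-1.5, -0.1, 3.6]
grip_width: 12.9
finger_force: 20.0
```

```bash
python3 -c "
from h import *
s=status.read_state();print(inJ(s['position'][:2]),s['contact_force'],s['grip_width'])"
```

```text
[ 3.1 55.3] [-1.51544604 -0.14014591  3.57099617] 12.895201763143426
```

Call:
send_rows(
  deltas=[
    {"dx": -0.2,"dy": 0,"dz": 0,"turn": 0},
    {"dx": -0.2,"dy": 0,"dz": 0,"turn": 0},
    {"dx": -0.2,"dy": 0,"dz": 0,"turn": 0},
    {"dx": -0.2,"dy": 0,"dz": 0,"turn": 0},
    {"dx": 0,"dy": 0,"dz": 0,"turn": 0},
  ],
)

```text
clock: 52.58
position: [594.2, 110.9, 109.0]
tool_rot: [0.04, 0.999, 0.0, 0.0]
contact_force: [-1.8, 1.2, 4.4]
grip_width: 12.8
finger_force: 20.0
```

Call:
send_rows(
  deltas=[
    {"dx": -0.1,"dy": 0,"dz": 0,"turn": 0},
    {"dx": -0.1,"dy": 0,"dz": 0,"turn": 0},
    {"dx": -0.1,"dy": 0,"dz": 0,"turn": 0},
    {"dx": -0.1,"dy": 0,"dz": 0,"turn": 0},
    {"dx": 0,"dy": 0,"dz": 0,"turn": 0},
  ],
)

```text
clock: 53.2
position: [597.7, 110.9, 109.0]
tool_rot: [0.04, 0.999, 0.0, -0.0]
contact_force: [-3.0, 1.5, 4.1]
grip_width: 12.8
finger_force: 20.0
```

```bash
python3 -c "
from h import *
s=status.read_state();print(inJ(s['position'][:2]),s['contact_force'],s['grip_width'])"
```

```text
[14.8 55.7] [-2.99802495  1.48783042  4.08967125] 12.819866671382153
```

Call:
send_rows(
  deltas=[
    {"dx": -0.1,"dy": 0,"dz": 0,"turn": 0},
    {"dx": -0.1,"dy": 0,"dz": 0,"turn": 0},
    {"dx": -0.1,"dy": 0,"dz": 0,"turn": 0},
    {"dx": 0,"dy": 0,"dz": 0,"turn": 0},
  ],
)

```text
clock: 53.7
position: [599.3, 111.0, 108.9]
tool_rot: [0.04, 0.999, 0.0, -0.001]
contact_force: [-6.7, 0.6, 9.1]
grip_width: 12.9
finger_force: 20.0
```

Call:
send_rows(
  deltas=[
    {"dx": -0.1,"dy": 0,"dz": 0,"turn": 0},
    {"dx": -0.1,"dy": 0,"dz": 0,"turn": 0},
    {"dx": 0,"dy": 0,"dz": 0,"turn": 0},
  ],
)

```text
clock: 54.08
position: [599.6, 111.0, 108.9]
tool_rot: [0.04, 0.999, -0.0, -0.003]
contact_force: [-13.2, 0.4, 13.2]
grip_width: 13.1
finger_force: 20.0
```

```bash
python3 -c "
from h import *
s=status.read_state();print(inJ(s['position'][:2]),s['contact_force'],s['grip_width'])"
```

```text
[16.6 56. ] [-13.16112961   0.44171762  13.16466972] 13.117020107375442
```

Call:
send_rows(
  deltas=[
    {"dx": -0.1,"dy": 0,"dz": 0,"turn": 0},
    {"dx": 0,"dy": 0,"dz": 0,"turn": 0},
    {"dx": 0,"dy": 0,"dz": 0,"turn": 0},
  ],
)

```text
clock: 54.45
position: [599.7, 111.0, 108.9]
tool_rot: [0.039, 0.999, -0.001, -0.004]
contact_force: [-14.8, -1.2, 16.0]
grip_width: 12.5
finger_force: 20.0
```

Call:
send_rows(
  deltas=[
    {"dx": 0,"dy": 0,"dz": 0,"turn": 0},
    {"dx": 0,"dy": 0,"dz": 0,"turn": 0},
    {"dx": 0,"dy": 0,"dz": 0,"turn": 0},
    {"dx": 0,"dy": 0,"dz": 0,"turn": 0},
  ],
  grip=2.8,
)

```text
clock: 54.95
position: [604.2, 109.5, 108.6]
tool_rot: [0.041, 0.999, 0.0, 0.0]
contact_force: [-1.1, -1.0, 0.7]
grip_width: 27.7
finger_force: 0.0
```

Call:
send_rows(
  deltas=[
    {"dx": 0,"dy": 0,"dz": -2,"turn": 0},
    {"dx": 0,"dy": 0,"dz": -4,"turn": 0},
    {"dx": 0,"dy": 6,"dz": -4,"turn": 0},
    {"dx": 3,"dy": 6,"dz": 0,"turn": 0},
    {"dx": 3,"dy": 6,"dz": 0,"turn": 0},
  ],
)

```text
clock: 55.58
position: [561.7, 279.3, 205.8]
tool_rot: [0.041, 0.999, 0.001, 0.001]
contact_force: [0.1, 1.1, -0.1]
grip_width: 28.0
finger_force: 0.0
```

Call:
send_rows(
  deltas=[
    {"dx": 0,"dy": 6,"dz": -2,"turn": 0},
    {"dx": 0,"dy": 6,"dz": -2,"turn": 0},
    {"dx": 0,"dy": 0,"dz": 0,"turn": 0},
    {"dx": 0,"dy": 0,"dz": 0,"turn": 0},
  ],
)

```text
clock: 56.08
position: [571.0, 395.9, 243.8]
tool_rot: [0.04, 0.999, -0.0, 0.0]
contact_force: [0.0, -0.3, 0.1]
grip_width: 28.0
finger_force: 0.0
```

```bash
python3 -c "
from h import *
im=shot('top','top6.png')
cv2.imwrite('pics/top6c.png',cv2.resize(cv2.cvtColor(im['color'],cv2.COLOR_RGB2BGR)[130:340,300:480],None,fx=2.5,fy=2.5))
W=cloud(im);z=W[...,2];reg=np.zeros(z.shape,bool);reg[140:330,335:465]=1
for r in rects(reg&(z>62)&(z<72),W,15): print('hi',inJ(r[1]))
for r in slabs(im,33,40): print(inJ(r[1]))
for r in slabs(shot('side','side7.png'),33,40): print(inJ(r[1]))"
```

```text
[400. 208.] [619.4  61.8] [20.8 20.9] 101.8 67.6
[372. 218.] [604.7 110.6] [12.6 28.6] 178.1 64.9
hi [40.3  8.5]
hi [21.8 56. ]
[424. 189.] [658.1  11.5] [52.7 70.8] 87.0 35.9
[423. 234.] [579.6  17.6] [54.7 70.4] 85.2 35.9
[ 82.8 -38.6]
[  4.  -38.7]
[335. 182.] [656.2  12.5] [51.8 73.1] 89.1 37.2
[371. 197.] [576.1  20. ] [53.1 71.5] 84.7 37.0
[410. 213.] [492.7  25.4] [50.4 73.6] 86.0 36.9
[ 80.8 -37.8]
[  0.4 -36.6]
[-83.2 -37.7]
```

View pics/top6c.png

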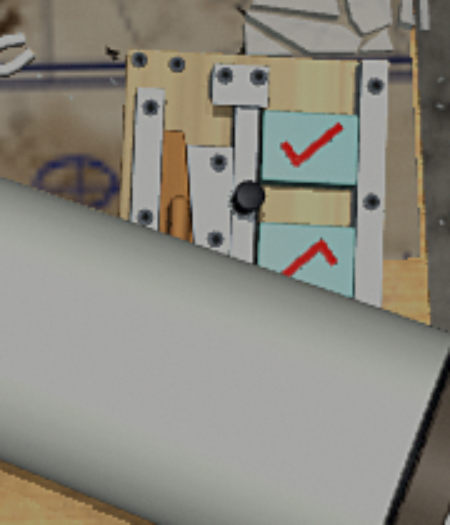

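View pics/side7.png

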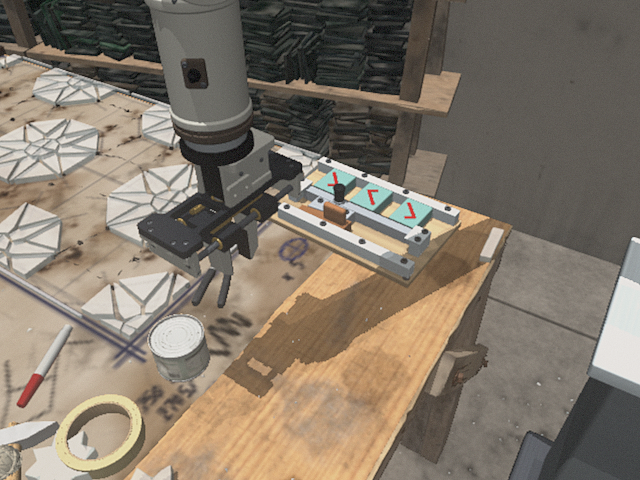

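The crops show all three slabs snug against the fence, ticks up, with the wedge home between rail and bar. Handing in.

```bash
python3 -c "
from h import *
print(ticket.job_done())"
```

```text
the job is handed in; nothing more can be done
None
```

The job is handed in: all three slabs lie flat, red tick up, snug against the fence. The wedge was pushed to about 15 N and jams the bar, and the tin and pincers were left where they were. No verdict came back.

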